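Hook the shaker's retaining spring in front of the dish carrier

TASK

Close in the dish carrier on the shaker: hook the loose front spring onto the empty anchor post with the spring puller. Its handle is sunk in the tray, so draw the puller out by its shank, lay it flat on the bench, let go and take it again by the handle; catch the spring's ring with it, stretch the spring, push the hook's gate in against the post and ease back until the hook sits on the post with its gate snapped shut, then lay the puller flat on the bench. Keep the gripper off the spring, never let the spring fly back, and leave carrier, dishes, bottle and marker where they are.

Things in the scene. Friction and masses are not known exactly. Their poses are not given: they have to be found in the camera images.
- puller_handle (a point): Centre of the handle of the spring puller (loose, 140 g): black handle 96 long, 22 wide, 32 high, flat sides and underside; steel shank 8 thick, 100 long from its front end; at the shank's end a 5 mm pin turns down. x points along the shank to the hook, z is up when it lies flat, this point then 16 mm up. Starts with the handle sunk in the tray's slot, shank out of its open end.
- puller_shank (a point): Point on the shank's axis, a good place to pinch it: 92 mm along x from the handle's centre (44 mm in front of the handle's end) and 3 mm above that centre, so 19 mm up when the puller lies flat on the bench. Axes as puller_handle.
- puller_hook (a point): In the puller's hook, on the axis of its down-turned 5 mm pin: 148 mm along x from the handle's centre and 6 mm below it, 9 mm below the shank's axis. A caught wire bears on the pin's handle side here. Below, the tip curls back (reaching 6 mm from the pin's axis towards the handle) and ends 8.5 mm under this point, 1.5 mm above the plane of the handle's underside.
- tray_slot (a point): Mid-length on the floor (4 mm up) of the puller's slot in the fixed grey tool tray. Tray 150 mm long, walls 36 mm high; slot 30 mm wide inside, closed at the -x end, open at the +x end (75 mm ahead), where the shank sticks out freely. The tray's other compartment, 33 mm to +y, holds a marker pen. The tray reaches 18 mm to -y and 51 mm to +y of this point.
- shaker: Orbital shaker, fixed, at rest: origin under its middle on the bench, x away from its front panel, y to its left. Deck with black rubber top, 280 x 260 mm (x by y), surface 100 mm above the bench; white housing below.
- spring_swivel (a point): Where the loose front spring swivels on its own post on the deck: at x -70, y +112 mm of the shaker, at wire height (13 mm above the deck). Coil (22 mm thick) and end hook swing level about this point and keep this height; the hook cannot be lifted.
- post_mid (a point): The empty anchor post, at wire height (13 mm above the deck): 8 mm steel post with a 12 mm head, 24 mm high, at x -70, y -70 mm of the shaker, so 182 mm from the swivel towards -y. The rear spring is already on its own post.
- hook_seat (a point): Point in the spring's end hook where the post's axis lies once hooked; 156 mm from the swivel unstretched. x points out along the spring, +y to the gate side, towards the post and carrier. 4 mm wire: back 14 mm to -y, crook 6 mm ahead, nose 9 mm to +y ending 9 mm behind. The mouth, 9 to 31 mm behind on the +y side, is shut by the gate; the post enters best 19 mm behind (15 to 23).
- hook_ring (a point): Centre of the level pull ring at the hook's end: 20 mm inside, 3.5 mm wire, 113 mm above the bench, 17.75 mm beyond hook_seat along x, 174 mm from the swivel unstretched. Axes as hook_seat. A 5 mm pin drawn against its far inside has its axis 25 mm beyond hook_seat.
- spring (a joint): Swing of the spring about its swivel, rad: 0 when it points straight at the empty post, positive towards the shaker's front. Starts at 0.17 to 0.36; light friction keeps it where it is left.
- hook (a joint): Stretch of the spring, m: 0 slack, 0.026 when hooked on the post, about 0.045 when the post faces the gate, 0.060 at most. It pulls with 1.5 N plus 150 N per metre of stretch (5.4 N when hooked, 8.3 N facing the gate). Starts at 0.
- gate (a joint): Sprung gate of the hook, rad: 0 shut, swings inwards up to 1.15. Its pivot is 31 mm behind hook_seat, 8 mm to +y; its tip rests inside the nose. A push of 1 to 2 N opens it, and it snaps shut behind the post as the spring is eased.
- carrier_mid (a point): Middle of the dish carrier on the deck between the two springs: loose steel pan 108 x 200 x 22 mm (x by y, shaker axes) with two stacks of Petri dishes up to 50 mm high. To be left as it stands.
- marker_mid (a point): Middle of a black marker pen, 128 mm long and 13 mm thick, lying in the tray's other compartment. Bystander.
- bottle_mid (a point): Point 90 mm up in a red wash bottle with orange spout, 72 mm across and 202 mm high, standing on the bench. Bystander.
- stack_mid (a point): Middle of a stack of three Petri dishes on the bench, 90 mm across and 47 mm high. Bystander.
Mind the look-alikes: they are no part of the job. What is shaped like the part that bears puller_handle but turquoise is not meant.

How it is judged:
On the way, in this order (a step that is already met when the one before it is completed fails the run):
1. the puller is out of the tray, lying flat on the bench, let go (horizontal distance between puller_handle and tray_slot above 0.08 m and height (world z) of puller_handle below 0.026 m and angle between puller_handle's own z axis and vertical below 0.12 rad and linear speed of puller below 0.03 m/s and contact force between the fingers and puller below 0.2 N), for 0.2 s.
2. the spring is being stretched by the puller, which is held by its handle (contact force between puller and hook above 2 N and value of joint hook above 0.012 m and contact force between the fingers and puller_c0 above 2 N), for 0.1 s.
3. the post pushes the hook's gate open while the puller holds the spring (value of joint gate above 0.35 rad and horizontal distance between hook_seat and post_mid below 0.026 m and contact force between puller and hook above 1 N), for 0.03 s.
At the end, for the whole second after the job is handed in: The anchor post lies in the hook's crook (seat point within 5 mm of the post's axis, spring stretched more than 18 mm), the gate is shut (less than 0.12 rad open), and the puller lies flat and still on the bench (handle centre less than 26 mm up, tilted less than 0.12 rad), off the shaker (horizontal distance between hook_seat and post_mid below 0.005 m and value of joint gate below 0.12 rad and value of joint hook above 0.018 m and contact force between puller and shaker below 0.1 N and height (world z) of puller_handle below 0.026 m and angle between puller_handle's own z axis and vertical below 0.12 rad and linear speed of puller below 0.03 m/s); the robot touches nothing.
It fails at once if fingers or arm touch the spring or its hook (contact force between any of the fingers, the arm and spring above 1 N).
It fails at once if the spring flies back (shortens faster than 0.5 m/s) (velocity of joint hook below -0.5 m/s).
It fails at once if the dish carrier is shifted by more than 12 mm (distance of carrier_mid from where it was at the start of the episode above 0.012 m).
It fails at once if the wash bottle, the dish stack or the marker is shifted by more than 20 mm (distance of any of bottle_mid, stack_mid, marker_mid from where it was at the start of the episode above 0.02 m).
It also fails if it takes over 50 s, if anything falls off the work surface, if the arm or the gripper's body presses on something with over 40 N, if the wrist force passes 120 N, or if a joint passes its speed limit or range.

ROBOT

A 6-joint arm with a two-finger parallel gripper is mounted at the origin on the work surface. World frame = base frame: x ahead of the robot, y to its left, z up, the work surface at z = 0. Lengths are in m, angles in rad, forces in N, time in s.
With the tool pointing down it reaches from about 0.35 to 0.975 m from the base axis. Payload 17.4 kg.
Tool frame: the origin (TCP) lies on the centre line of the jaws, within the pads' length; the fingertips stand 8 mm ahead of it and the grasp point (between the pads) lies 11 mm behind it (finger_overhang is the x of the fingertips in the tool frame, in m); x points along the fingers, z is the direction in which the jaws open and shut, and the axes are right-handed (so a half turn about x gives the same grasp; the last joint's range is limited). The gripper opens to 85 mm and grips with 20 to 120 N. Pads are 22 mm wide; open, the fingers measure 114 mm over their backs; the gripper's body (76 mm by 85 mm) begins 54 mm behind the grasp point. The pads swing forward as they close: fully open they stand 13 mm farther back than shut.
Start: joints at [1.3, 0.116, 1.442, -0, 1.584, -0.038], TCP at [0.156, 0.657, 0.239] pointing down, gripper open.
Joint ranges: [-2.83, 2.83], [-0.83, 2.19], [0.07, 2.5], [-1.14, 4.28], [0.01, 3], [-2.97, 2.97]. Speed limits (rad/s): [1.89, 1.89, 2.22, 3.14, 3.14, 3.14].

INTERFACE

Orientations are given as a rotation vector (axis times angle).
In Python, from station import get_state, capture, finish_job, finger_overhang gives the robot as it stands.
- The arm moves only by the tool drive_tool, never from a script. Its argument "targets" is a list of rows, each a list of 3 entries, a list of its own where there are three numbers: the shift along the world's x, y, z in mm, then the turn about the world's z in degrees, then the finger opening in mm, from 0 to 85.4. A call has exactly 10 rows; each row shifts and turns the pose as measured when the row begins; what a row does not reach is not made up. A row lasts 1/8 s, in which the tool goes at most 62.5 mm and 10.7 degrees, less where a joint would pass 70% of its speed; a pose out of reach is approached as far as the arm can. A call is refused whole if a number of a shift passes 62.5 or a number of a turn 10.7, either way. A call with a gripper value outside its range is refused whole. The fingers move at their own pace and stop on an object; the grip force is fixed at half the most. Time passes only in rows, so rows that do not move let the fingers close, or fill a call up. It gives the time, the measured TCP pose, the force and the opening at its end, in the units of the state.
- get_state(): the state, without advancing time (a new reading comes with each control period).
- capture(name): name is "scene" or "top" or "wrist"; returns a dict with "image" (420x560x3 uint8, blue, green, red), "K" (3x3 intrinsics, pixels), "R" (3x3) and "t" (3): a world point X has camera coordinates R X + t; the wrist camera has in their place "hand_eye" (4x4, takes a point from camera to tool coordinates, whose origin is the TCP and whose axes are the tool frame's). Camera axes: x right, y down, z forward; pixel columns grow to the right and rows downward; lengths in m; the calibration is good to about 2 mm. A picture is of the moment at which its call begins: read the wrist's pose just before it. There is no depth.
- finish_job(): hands the job in, once; it reports no verdict.
The state is a dict: "clock": time; "joint_pos": joint angles; "qd": joint speeds; "effort": joint torques, N m; "tool_pos": TCP position; "eef_rot": TCP orientation; "ft_force": force on the tool from outside, world axes, zero at the start; "ft_torque": the same for the moment, N m; "grip_width": finger opening in m.
Only numpy, scipy, OpenCV 4.12 (cv2) and the standard library are available. Lean on these libraries where they do the work, as an engineer would, in place of code of your own. Each camera call takes 0.05 s, during which the arm holds its last target.

## Working session

There is one attempt and no reset: what is moved stays moved. The work goes in short steps, Python scripts to look and compute and a tool call to move; the robot and the scene stay as the last step left them, time stands still between calls to the robot, and variables do not carry over. Pictures are saved under pics/ and viewed, and the job is handed in when it is done.

Besides the shell and the picture viewer there is one more tool, called after "Emit:" by a JSON object that holds its "fn" and its "kwargs". drive_tool: Moves the arm, as the interface text tells. Its arguments: {"type":"object","properties":{"targets":{"type":"array"}},"required":["targets"]}

```bash
ls; mkdir -p pics; cat > h.py <<'E'
import numpy as np,cv2
from station import get_state,capture,finish_job,finger_overhang
from scipy.spatial.transform import Rotation as Ro
def cam(name):
    s=get_state(); c=capture(name)
    if 'R' in c: R=np.array(c['R']);t=np.array(c['t'])
    else:
        H=np.array(c['hand_eye']);T=np.eye(4);T[:3,:3]=Ro.from_rotvec(s['eef_rot']).as_matrix();T[:3,3]=s['tool_pos']
        M=np.linalg.inv(T@H);R=M[:3,:3];t=M[:3,3]
    return c['image'],np.array(c['K']),R,t
def ray(K,R,t,u,v):
    d=R.T@np.linalg.inv(K)@np.array([u,v,1.]);return -R.T@t,d
def onz(C,u,v,z):
    o,d=ray(*C,u,v);return o+d*(z-o[2])/d[2]
def proj(C,X):
    K,R,t=C;p=K@(R@np.array(X)+t);return p[:2]/p[2]
E
python3 - <<'E'
from h import *
print(get_state(),finger_overhang)
for n in('scene','top','wrist'):
    i,K,R,t=cam(n);cv2.imwrite(f'pics/{n}0.png',i);print(n,K.tolist(),(-R.T@t).round(3),R.round(3).tolist())
    np.savez(f'{n}0.npz',i=i,K=K,R=R,t=t)
E
```

```text
pics
{'clock': 0.0, 'joint_pos': array([ 1.30022466e+00,  1.16465731e-01,  1.44230455e+00,  6.61383644e-06,
        1.58398135e+00, -3.77898082e-02]), 'qd': array([ 0.00216261,  0.00124513, -0.00054115, -0.0014182 , -0.00060477,
        0.00195245]), 'effort': array([-2.15077038e-03, -7.32002521e+01, -6.32487130e+01, -2.74931936e-04,
        6.57312339e-03,  2.35229334e-05]), 'tool_pos': array([0.15566135, 0.65660894, 0.23855142]), 'eef_rot': array([-1.03673231,  1.3113256 ,  1.03559857]), 'ft_force': array([ 0.58062179,  0.17768156, -0.10162946]), 'ft_torque': array([-0.01376112,  0.02631824,  0.02942819]), 'grip_width': 0.08498797696792225} 0.008
scene [[444.05807490218757, 0.0, 280.9124098298025], [0.0, 444.05807490218757, 217.0709678548078], [0.0, 0.0, 1.0]] [1.449 0.39  1.101] [[-0.504, 0.864, 0.01], [0.615, 0.367, -0.698], [-0.606, -0.345, -0.716]]
top [[419.9730084176054, 0.0, 275.2320700823628], [0.0, 419.9730084176054, 210.07853557139867], [0.0, 0.0, 1.0]] [ 0.489 -0.106  1.217] [[-0.027, -1.0, -0.014], [-0.992, 0.029, -0.119], [0.12, 0.01, -0.993]]
wrist [[354.0064601110184, 0.0, 282.65882322943577], [0.0, 354.0064601110184, 214.31776755386775], [0.0, 0.0, 1.0]] [0.09  0.672 0.374] [[0.231, 0.973, -0.001], [0.938, -0.222, 0.267], [0.26, -0.062, -0.964]]
```

View pics/scene0.png

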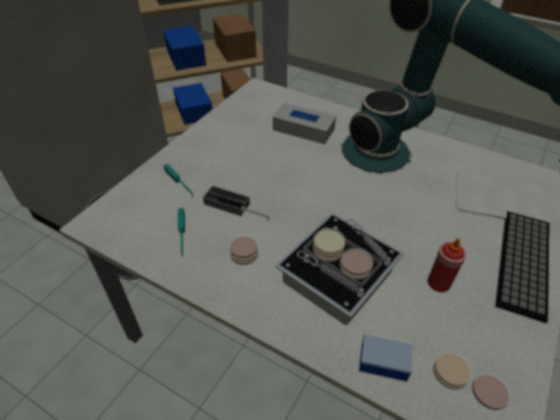

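View pics/top0.png

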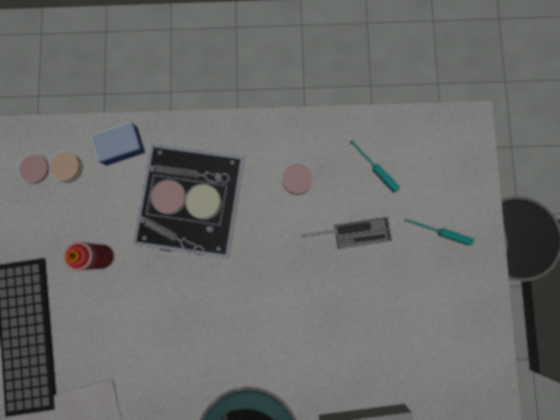

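View pics/wrist0.png

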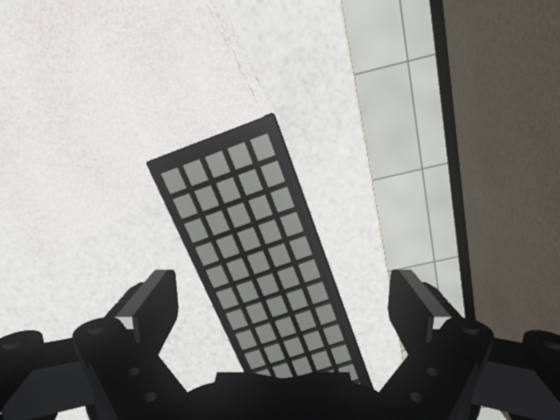

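```bash
python3 - <<'E'
from h import *
i=np.load('top0.npz')['i']
f=lambda a:np.clip(255*(a/255.)**.5,0,255).astype('uint8')
cv2.imwrite('pics/topA.png',cv2.resize(f(i[135:265,125:255]),None,fx=4.6,fy=4.6,interpolation=cv2.INTER_CUBIC))
cv2.imwrite('pics/topB.png',cv2.resize(f(i[195:265,290:410]),None,fx=6.5,fy=6.5,interpolation=cv2.INTER_CUBIC))
i=np.load('scene0.npz')['i']
cv2.imwrite('pics/sceA.png',cv2.resize(f(i[205:325,270:410]),None,fx=5,fy=5,interpolation=cv2.INTER_CUBIC))
E
```

```text
(no output)
```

View pics/topA.png

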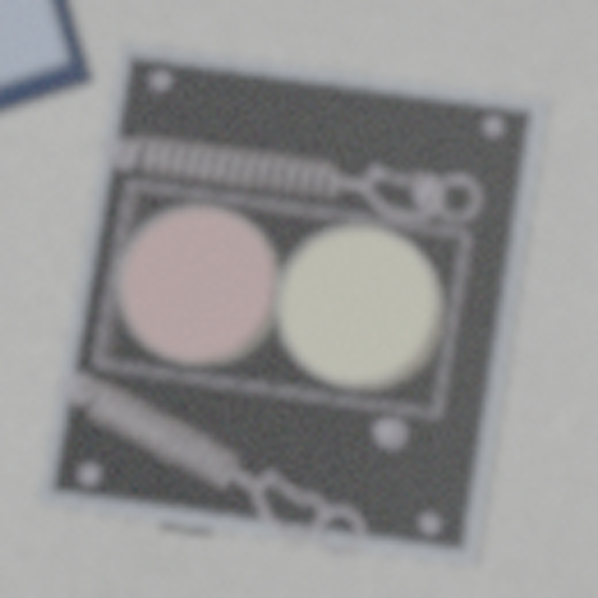

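View pics/topB.png

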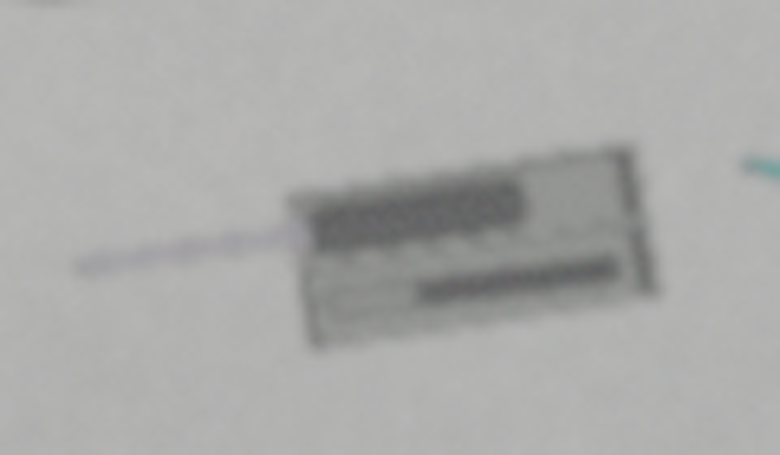

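View pics/sceA.png

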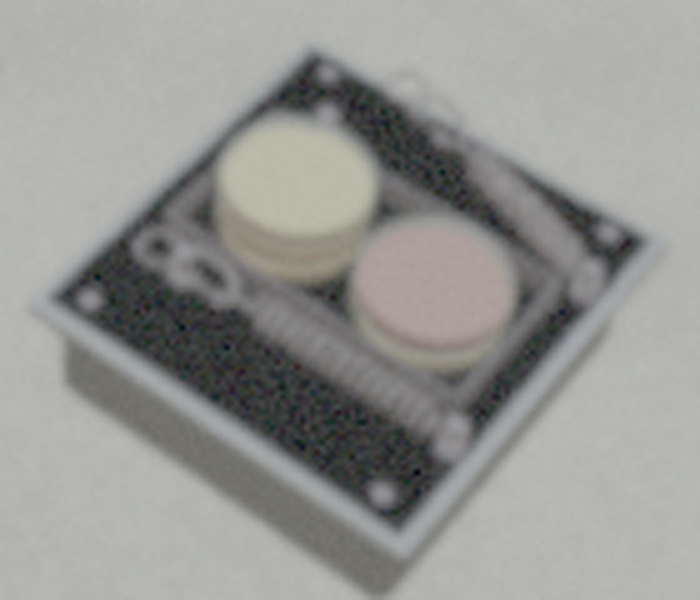

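```bash
python3 - <<'E'
from h import *
d=np.load('top0.npz');C=(d['K'],d['R'],d['t'])
a=lambda u,v,z:onz(C,125+u/4.6-.4,135+v/4.6-.4,z)
P=[a(*p,.1)*1000 for p in[(128,60),(532,108),(468,548),(58,490)]]
for p in P:print(p.round(0))
print([np.linalg.norm(P[k]-P[k-1]).round(0) for k in range(4)],np.mean(P,0))
print('outer',[a(*p,.1).round(3) for p in[(122,45),(548,98),(475,563),(45,495)]])
print('post',a(390,432,.120),'ring',a(338,525,.113),'hookstart',a(262,490,.113),'swivel',a(85,388,.113))
b=lambda u,v,z:onz(C,290+u/6.5-.4,195+v/6.5-.4,z)
print('tip',b(78,267,.023),'hfront',b(313,230,.036),'hrear',b(522,200,.036))
print('tray',[b(*p,.036).round(3) for p in [(292,192),(632,148),(655,292),(315,347)]])
p=np.array(b(78,267,.023))-b(313,230,.03);print(np.degrees(np.arctan2(p[1],p[0])))
for n,u,v in(('bottle',72,257),('stack',297,179)):print(n,onz(C,u,v,.05))
E
```

```text
[805. 237. 100.]
[769.  -3. 100.]
[511.  39. 100.]
[551. 276. 100.]
[np.float64(258.0), np.float64(243.0), np.float64(261.0), np.float64(241.0)] [658.88883024 137.35221975 100.        ]
outer [array([0.815, 0.241, 0.1  ]), array([ 0.775, -0.012,  0.1  ]), array([0.502, 0.035, 0.1  ]), array([0.548, 0.284, 0.1  ])]
post [0.57735484 0.07964857 0.12      ] ring [0.5255732  0.11101051 0.113     ] hookstart [0.54673234 0.15449533 0.113     ] swivel [0.60831918 0.2568127  0.113     ]
tip [ 0.55740064 -0.16619643  0.023     ] hfront [ 0.56979833 -0.2675899   0.036     ] hrear [ 0.58024051 -0.35835896  0.036     ]
tray [array([ 0.587, -0.259,  0.036]), array([ 0.601, -0.407,  0.036]), array([ 0.539, -0.413,  0.036]), array([ 0.519, -0.266,  0.036])]
97.14320668359808
bottle [0.51445882 0.47476848 0.05      ]
stack [ 0.71603724 -0.15740783  0.05      ]
```

```bash
python3 - <<'E'
from h import *
s=get_state();M=Ro.from_rotvec(s['eef_rot']).as_matrix();print(M.round(3));print(np.degrees(np.arctan2(M[1,2],M[0,2])))
E
```

```text
[[-0.    -0.973  0.231]
 [-0.001  0.231  0.973]
 [-1.     0.    -0.001]]
76.6616200002689
```

Emit:
{"fn": "drive_tool", "kwargs": {"targets": [[[20,-44,0],-3.5,80],[[20,-44,0],-3.5,80],[[20,-44,0],-3.5,80],[[20,-44,0],-3.5,80],[[20,-44,0],-3.5,80],[[20,-44,0],-3.5,80],[[20,-44,0],-3.5,80],[[20,-44,0],-3.5,80],[[20,-44,0],-3.5,80],[[20,-44,0],-3.5,80]]}}

```text
clock: 1.4
tool_pos: [0.3575, 0.2041, 0.2354]
eef_rot: [-0.559, 1.501, 0.557]
ft_force: [1.1, 0.2, 0.2]
grip_width: 0.0802
```

Emit:
{"fn": "drive_tool", "kwargs": {"targets": [[[20,-42,0],-3.5,80],[[20,-42,0],-3.5,80],[[20,-42,0],-3.5,80],[[20,-42,0],-3.5,80],[[20,-42,0],-3.5,80],[[20,-42,0],-3.5,80],[[20,-42,0],-3.5,80],[[20,-42,0],-3.5,80],[[20,-40,0],-3.5,80],[[20,-40,0],-3.5,80]]}}

```text
clock: 2.65
tool_pos: [0.5608, -0.2281, 0.2348]
eef_rot: [-0.063, 1.571, 0.062]
ft_force: [0.6, 0.2, -0.3]
grip_width: 0.0797
```

```bash
cat > snap.py <<'E'
import sys
from h import *
n,tag=sys.argv[1:3]
s=get_state();M=Ro.from_rotvec(s['eef_rot']).as_matrix()
print(s['clock'],s['tool_pos'].round(4),'yaw',np.degrees(np.arctan2(M[1,2],M[0,2])).round(2),'x',M[:,0].round(3),'F',s['ft_force'].round(1),'g',round(s['grip_width'],4))
i,K,R,t=cam(n);np.savez(tag+'.npz',i=i,K=K,R=R,t=t)
o=np.clip(255*(i/255.)**.6,0,255).astype('uint8')
if len(sys.argv)>3:
    a,b,c,d,f=map(float,sys.argv[3:8]);o=cv2.resize(o[int(b):int(d),int(a):int(c)],None,fx=f,fy=f,interpolation=cv2.INTER_CUBIC)
cv2.imwrite(f'pics/{tag}.png',o)
E
python3 snap.py wrist w1
```

```text
2.65 [ 0.5608 -0.2281  0.2348] yaw 4.53 x [-0.001 -0.001 -1.   ] F [ 0.6  0.2 -0.3] g 0.0797
```

View pics/w1.png

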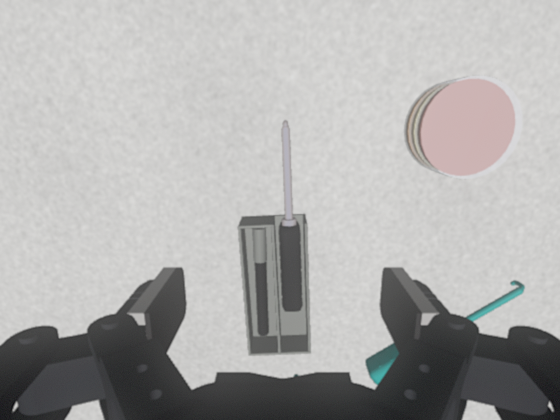

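```bash
python3 - <<'E'
from h import *
d=np.load('w1.npz');C=(d['K'],d['R'],d['t'])
g=cv2.cvtColor(d['i'],6)
tip=onz(C,285.5,122,.023);sh=onz(C,289,218,.023);hf=onz(C,289.5,226,.036);hr=onz(C,292,311,.036)
print(tip,sh,hf,hr);v=tip-sh;print(np.degrees(np.arctan2(v[1],v[0])));v=hf-hr;print(np.linalg.norm(v),np.degrees(np.arctan2(v[1],v[0])))
print('tray',[onz(C,*p,.036).round(3) for p in((239,228),(306,216),(310,353),(249,355))])
E
```

```text
[ 0.55857098 -0.16654903  0.023     ] [ 0.56979258 -0.26072397  0.023     ] [ 0.57044681 -0.26515908  0.036     ] [ 0.58099582 -0.35892198  0.036     ]
96.79515350319681
0.09435446085990512 96.41919837519512
tray [array([ 0.521, -0.271,  0.036]), array([ 0.586, -0.254,  0.036]), array([ 0.605, -0.409,  0.036]), array([ 0.538, -0.417,  0.036])]
```

Emit:
{"fn": "drive_tool", "kwargs": {"targets": [[[4.5,5.5,-40],2.2,40],[[0,0,-45],0,40],[[0,0,-45],0,40],[[0,0,-40],0,40],[[0,0,-30],0,40],[[0,0,-14],0,40],[[0,0,-4],0,40],[[0,0,0],0,40],[[0,0,0],0,40],[[0,0,0],0,40]]}}

```text
clock: 3.95
tool_pos: [0.5672, -0.228, 0.0117]
eef_rot: [-0.09, 1.569, 0.085]
ft_force: [0.1, 0.9, -0.2]
grip_width: 0.0401
```

```bash
python3 snap.py wrist w2
```

```text
3.95 [ 0.5672 -0.228   0.0117] yaw 6.39 x [ 0.001 -0.003 -1.   ] F [ 0.1  0.9 -0.2] g 0.0401
```

View pics/w2.png

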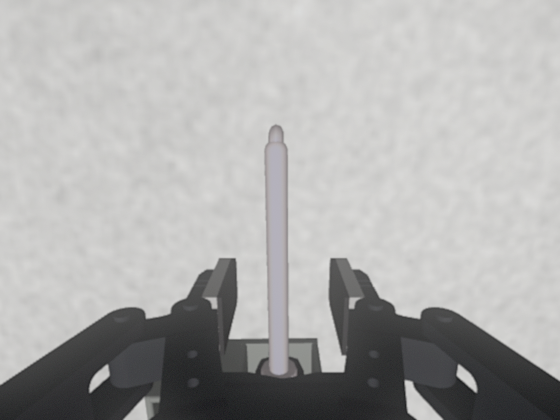

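Emit:
{"fn": "drive_tool", "kwargs": {"targets": [[[-1,2,0],0,20],[[0,1,0],0,0],[[0,0,0],0,0],[[0,0,0],0,0],[[0,0,0],0,0],[[0,0,0],0,0],[[0,0,1.5],0,0],[[-1.2,9.9,0],0,0],[[-1.2,9.9,0],0,0],[[-1.2,9.9,0],0,0]]}}

```text
clock: 5.25
tool_pos: [0.5622, -0.1934, 0.0133]
eef_rot: [-0.089, 1.569, 0.085]
ft_force: [0.1, -0.5, -0.9]
grip_width: 0.0059
```

Emit:
{"fn": "drive_tool", "kwargs": {"targets": [[[-1.6,14,0],0,0],[[-1.6,14,0],0,0],[[-1.6,14,0],0,0],[[-1.6,14,0],0,0],[[-1.6,14,0],0,0],[[-1.6,14,0],0,0],[[-1.6,12,0],0,0],[[0,0,0],0,0],[[0,0,0],0,0],[[0,0,0],0,0]]}}

```text
clock: 6.5
tool_pos: [0.55, -0.0893, 0.0134]
eef_rot: [-0.091, 1.569, 0.086]
ft_force: [-0.1, 0.2, -2.3]
grip_width: 0.0056
```

```bash
python3 snap.py top t3 250 140 450 290 4;python3 snap.py wrist w3
```

```text
6.5 [ 0.55   -0.0893  0.0134] yaw 6.44 x [ 0.001 -0.003 -1.   ] F [-0.1  0.2 -2.3] g 0.0056
6.55 [ 0.5499 -0.0894  0.0134] yaw 6.44 x [ 0.001 -0.003 -1.   ] F [-0.  -0.5 -1.6] g 0.0059
```

View pics/t3.png

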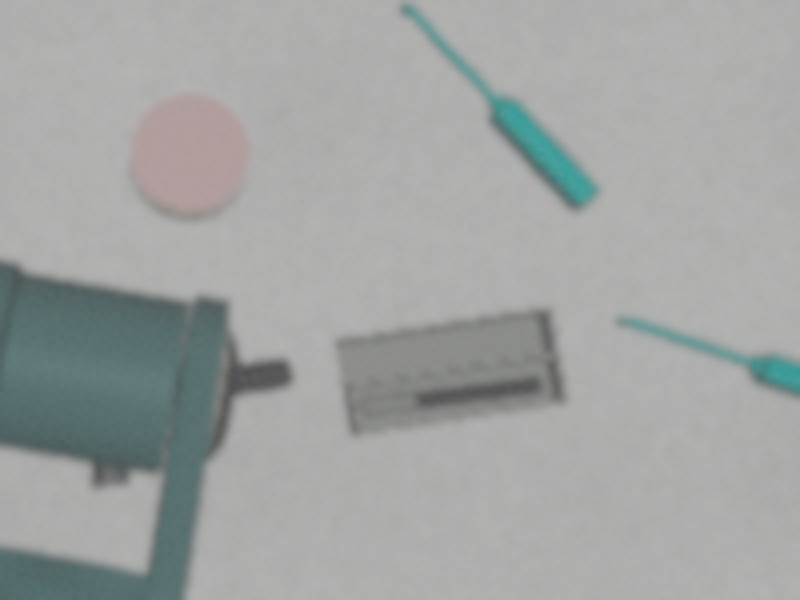

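View pics/w3.png

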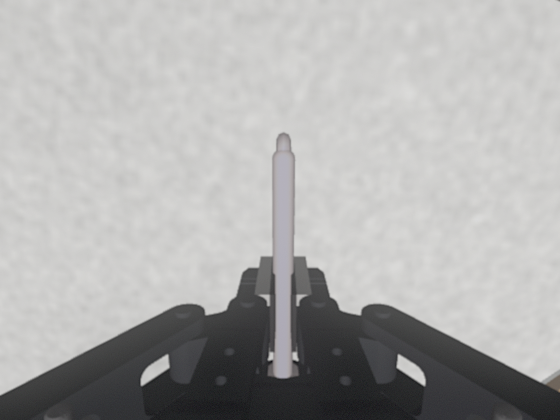

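Emit:
{"fn": "drive_tool", "kwargs": {"targets": [[[0,0,-2],0,0],[[0,0,-1.5],0,0],[[0,0,-0.5],0,0],[[0,0,0],0,6],[[0,0,0],0,15],[[0,0,0],0,40],[[0,0,0],0,40],[[0,0,0],0,40],[[0,0,0],0,40],[[0,0,0],0,40]]}}

```text
clock: 7.85
tool_pos: [0.5503, -0.0899, 0.0095]
eef_rot: [-0.09, 1.568, 0.085]
ft_force: [0.2, 0.9, -0.5]
grip_width: 0.0397
```

```bash
python3 snap.py wrist w4
```

```text
7.85 [ 0.5503 -0.0899  0.0095] yaw 6.41 x [ 0.001 -0.003 -1.   ] F [ 0.2  0.9 -0.5] g 0.0397
```

View pics/w4.png

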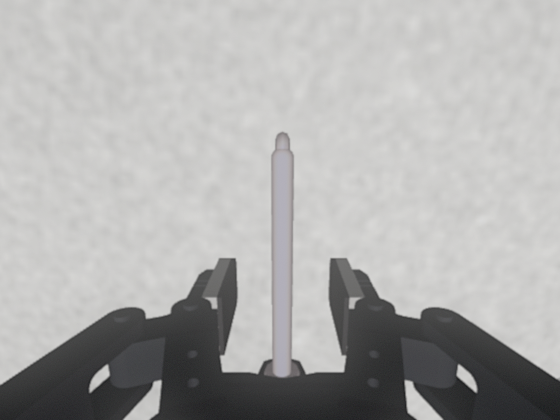

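Emit:
{"fn": "drive_tool", "kwargs": {"targets": [[[0,0,30],0,50],[[0,0,50],0,60],[[0,0,50],0,60],[[3,-28,30],0,60],[[3,-28,0],0,60],[[4,-30,0],0,60],[[0,0,0],0,60],[[0,0,0],0,60],[[0,0,0],0,60],[[0,0,0],0,60]]}}

```text
clock: 9.15
tool_pos: [0.5591, -0.1763, 0.1749]
eef_rot: [-0.092, 1.568, 0.087]
ft_force: [-0.1, -0.2, 0.2]
grip_width: 0.06
```

```bash
python3 snap.py wrist w5
```

```text
9.15 [ 0.5591 -0.1763  0.1749] yaw 6.52 x [ 0.001 -0.003 -1.   ] F [-0.1 -0.2  0.2] g 0.06
```

View pics/w5.png

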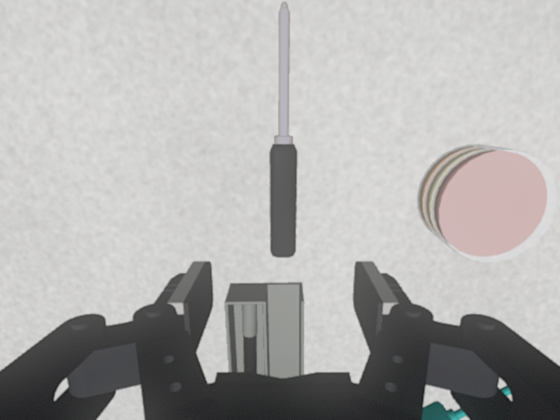

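```bash
python3 - <<'E'
from h import *
d=np.load('w5.npz');C=(d['K'],d['R'],d['t'])
tip=onz(C,284.5,2.5,.019);sf=onz(C,283.5,135,.019);hf=onz(C,283.5,144.5,.032);hr=onz(C,283.5,256,.032)
print(tip,sf,hf,hr,(hf+hr)/2);v=tip-sf;print(np.degrees(np.arctan2(v[1],v[0])));v=hf-hr;print(np.linalg.norm(v),np.degrees(np.arctan2(v[1],v[0])))
E
```

```text
[ 0.54409986 -0.03059743  0.019     ] [ 0.55414689 -0.12466127  0.019     ] [ 0.55484084 -0.13110463  0.032     ] [ 0.56537404 -0.22299423  0.032     ] [ 0.56010744 -0.17704943  0.032     ]
96.09669220422134
0.09249133531416465 96.53920763420155
```

Emit:
{"fn": "drive_tool", "kwargs": {"targets": [[[1,-2.5,-40],0,60],[[0,0,-45],0,50],[[0,0,-40],0,50],[[0,0,-26],0,50],[[0,0,-9],0,50],[[0,0,-2],0,20],[[0,0,0],0,10],[[0,0,0],0,0],[[0,0,0],0,0],[[0,0,0],0,0]]}}

```text
clock: 10.45
tool_pos: [0.5618, -0.1775, 0.0132]
eef_rot: [-0.096, 1.562, 0.087]
ft_force: [-0.4, -0.6, -2.6]
grip_width: 0.0212
```

```bash
python3 snap.py wrist w6
```

```text
10.45 [ 0.5618 -0.1775  0.0132] yaw 6.66 x [ 0.008 -0.006 -1.   ] F [-0.4 -0.6 -2.6] g 0.0212
```

View pics/w6.png

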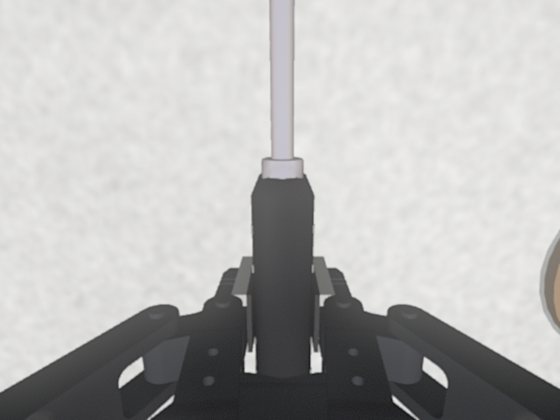

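Emit:
{"fn": "drive_tool", "kwargs": {"targets": [[[0,0,20],0,0],[[0,0,45],0,0],[[0,0,45],0,0],[[-10,10,45],-2,0],[[-15,33,40],-2.5,0],[[-15,35,35],-2.5,0],[[-15,35,35],-2.5,0],[[-15,35,10],-2.5,0],[[-15,35,0],-2.5,0],[[-15,35,0],-2.5,0]]}}

```text
clock: 11.75
tool_pos: [0.4549, 0.0454, 0.3116]
eef_rot: [0.147, 1.548, -0.157]
ft_force: [0.6, -0.6, -1.3]
grip_width: 0.0215
```

Emit:
{"fn": "drive_tool", "kwargs": {"targets": [[[0,0,0],0,0],[[0,0,0],0,0],[[0,0,0],0,0],[[0,0,0],0,0],[[0,0,0],0,0],[[0,0,0],0,0],[[0,0,0],0,0],[[0,0,0],0,0],[[0,0,0],0,0],[[0,0,0],0,0]]}}

```text
clock: 13.0
tool_pos: [0.4541, 0.045, 0.3146]
eef_rot: [0.147, 1.546, -0.156]
ft_force: [-0.1, 0.3, -1.0]
grip_width: 0.0211
```

```bash
python3 snap.py wrist w7; python3 snap.py top t7 100 120 350 300 3.2
```

```text
13.0 [0.4541 0.045  0.3146] yaw -11.08 x [ 0.019 -0.008 -1.   ] F [-0.1  0.3 -1. ] g 0.0211
13.05 [0.4541 0.045  0.3146] yaw -11.08 x [ 0.019 -0.008 -1.   ] F [-0.6 -0.1 -2.1] g 0.021
```

View pics/w7.png

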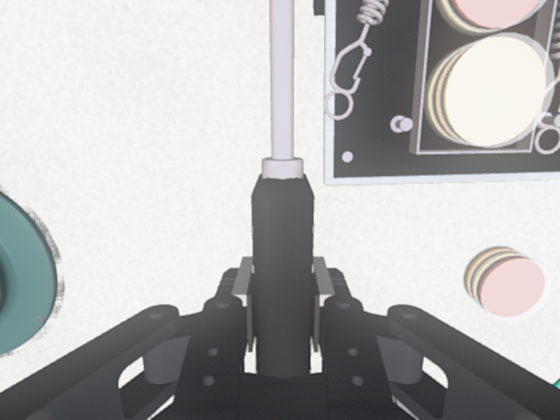

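View pics/t7.png

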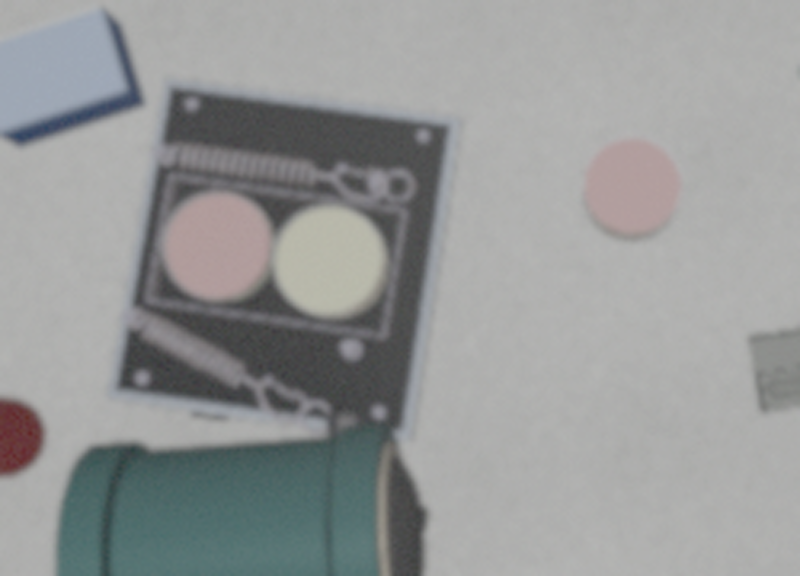

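```bash
python3 - <<'E'
from h import *
d=np.load('w7.npz');C=(d['K'],d['R'],d['t'])
print('tooly',Ro.from_rotvec(get_state()['eef_rot']).as_matrix()[:,1])
o=d['i'][0:200,300:440];o=np.clip(255*(o/255.)**.7,0,255).astype('uint8')
cv2.imwrite('pics/w7c.png',cv2.resize(o,None,fx=4,fy=4,interpolation=cv2.INTER_CUBIC)[:600])
E
```

```text
tooly [ 0.19223001  0.98134107 -0.00416292]
```

View pics/w7c.png

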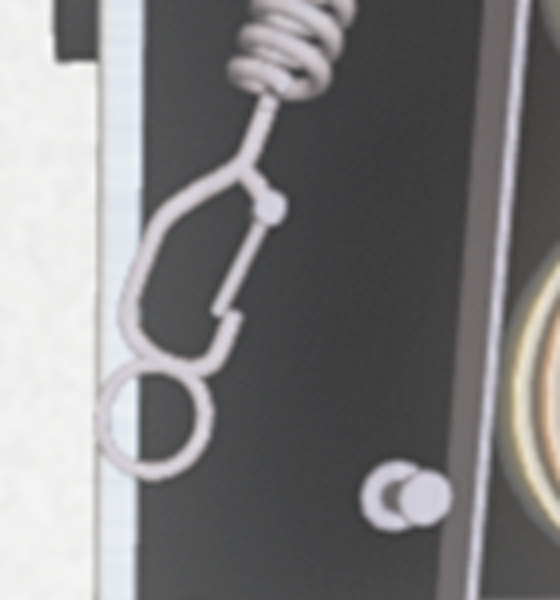

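```bash
python3 - <<'E'
from h import *
d=np.load('w7.npz');C=(d['K'],d['R'],d['t'])
f=lambda u,v,z:onz(C,300+u/4-.4,v/4-.4,z)
ring=f(155,418,.113);post=f(426,498,.124);base=f(399,495,.103);gp=f(270,208,.113);root=f(271,98,.113)
print('ring',ring,'post',post,base,'gp',gp,'root',root)
print('corner',f(102,718,.1))
for q in(root,):
  v=ring-q;print(np.degrees(np.arctan2(v[1],v[0])))
# combine: swivel from top
sw=np.array([.609,.258,.113]);v=ring-sw;print(np.linalg.norm(v[:2]),np.degrees(np.arctan2(v[1],v[0])))
v=post-sw;print(np.linalg.norm(v[:2]),np.degrees(np.arctan2(v[1],v[0])))
d=np.load('top0.npz');C2=(d['K'],d['R'],d['t'])
print([proj(C2,x) for x in(ring,post)])
E
```

```text
ring [0.52307573 0.10972357 0.113     ] post [0.57846745 0.08110452 0.124     ] [0.57951518 0.08108074 0.103     ] gp [0.55458079 0.14844901 0.113     ] root [0.55760197 0.17006799 0.113     ]
corner [0.50149326 0.04129972 0.1       ]
-119.77615561970515
0.1713735068612169 -120.09173496686982
0.1795111384212398 -99.79288919119973
[array([198.57236931, 249.67173397]), array([208.56400894, 227.98783991])]
```

Emit:
{"fn": "drive_tool", "kwargs": {"targets": [[[0,-15,0],-5,0],[[-1,-18,-20],-5,0],[[-1,-18,-30],-5,0],[[-1,-10,-35],-4,0],[[0,0,-35],0,0],[[0,0,-30],0,0],[[0,0,-15],0,0],[[0,0,-4],0,0],[[0,0,0],0,0],[[0,0,0],0,0]]}}

```text
clock: 14.35
tool_pos: [0.4516, -0.0178, 0.1438]
eef_rot: [0.411, 1.506, -0.425]
ft_force: [-0.1, -0.7, -1.0]
grip_width: 0.0211
```

```bash
python3 snap.py scene s8 270 190 410 310 5; python3 snap.py top t8 120 170 260 280 5.5; python3 - <<'E'
from h import *
s=get_state();M=Ro.from_rotvec(s['eef_rot']).as_matrix();print(M.round(4))
pin=s['tool_pos']+M[:,1]*.147+M[:,0]*.003
print('pin',pin)
for n in('s8','t8'):
    d=np.load(n+'.npz');C=(d['K'],d['R'],d['t']);o,f=((270,190),5) if n=='s8' else ((120,170),5.5)
    for nm,X in(('shankend',pin+[0,0,.009]),('pin',pin),('ring',(.523,.1097,.113)),('post',(.579,.081,.124))):
        print(n,nm,((proj(C,X)-o)*f).round(0))
E
```

```text
14.35 [ 0.4516 -0.0178  0.1438] yaw -30.69 x [ 0.02  -0.015 -1.   ] F [-0.1 -0.7 -1. ] g 0.0211
14.4 [ 0.4516 -0.0178  0.1439] yaw -30.69 x [ 0.02  -0.015 -1.   ] F [-0.7  0.6 -1.9] g 0.021
[[ 0.0203  0.5104  0.8597]
 [-0.0146  0.8599 -0.5102]
 [-0.9997 -0.0023  0.0249]]
pin [0.52659898 0.10860402 0.14038276]
s8 shankend [406. 124.]
s8 pin [405. 135.]
s8 ring [403. 163.]
s8 post [323. 190.]
t8 shankend [419. 428.]
t8 pin [423. 429.]
t8 ring [432. 438.]
t8 post [487. 318.]
```

View pics/s8.png

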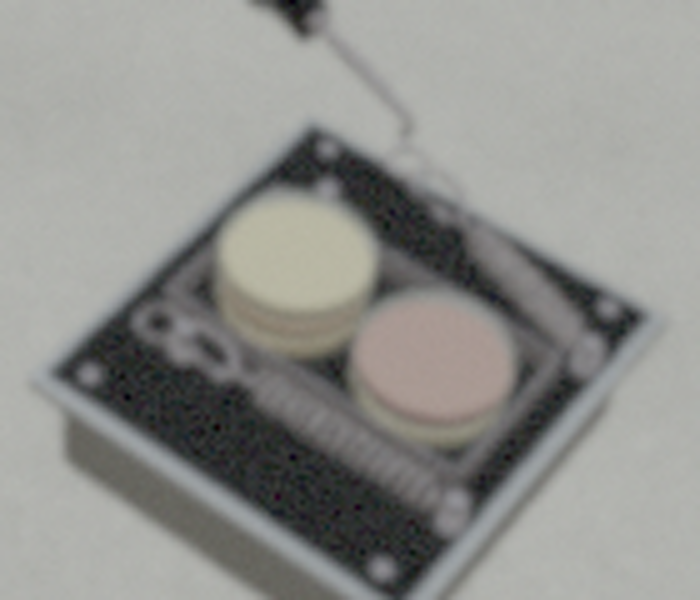

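View pics/t8.png

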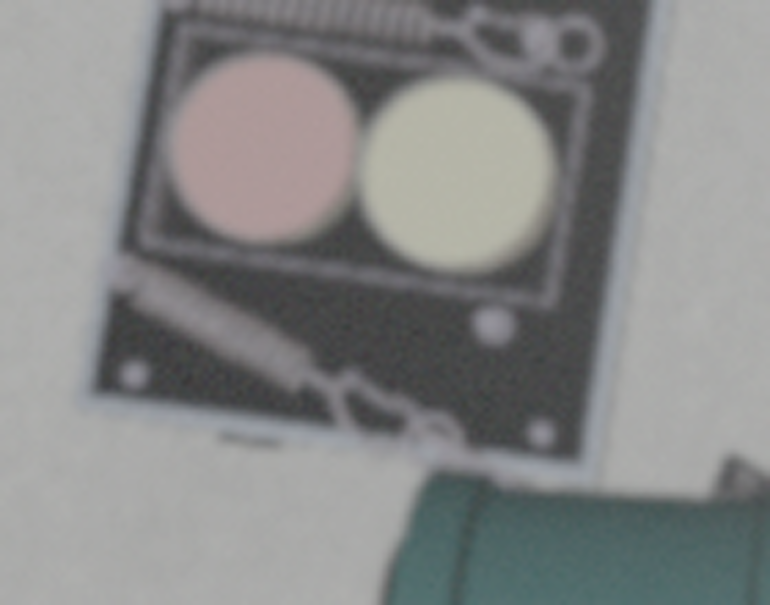

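Emit:
{"fn": "drive_tool", "kwargs": {"targets": [[[-2.7,2.6,0],0,0],[[0,0,0],0,0],[[0,0,-7],0,0],[[0,0,-7],0,0],[[0,0,0],0,0],[[0,0,0],0,0],[[0,0,0],0,0],[[0,0,0],0,0],[[0,0,0],0,0],[[0,0,0],0,0]]}}

```text
clock: 15.7
tool_pos: [0.4488, -0.015, 0.1294]
eef_rot: [0.411, 1.505, -0.425]
ft_force: [-0.2, 0.5, -1.0]
grip_width: 0.0213
```

```bash
cat > pin.py <<'E'
from h import *
s=get_state();M=Ro.from_rotvec(s['eef_rot']).as_matrix()
pin=s['tool_pos']+M[:,1]*.147+M[:,0]*.003
sw=np.array([.609,.2605]);v=pin[:2]-sw
print(s['clock'],'pin',pin.round(4),'tooly',M[:,1].round(4),'yaw',np.degrees(np.arctan2(M[1,2],M[0,2])).round(1),'F',s['ft_force'].round(1),'r',np.linalg.norm(v).round(4),'theta',(-np.radians(99.5)-np.arctan2(v[1],v[0])).round(3))
E
python3 pin.py; python3 snap.py scene s9 320 190 400 250 9
```

```text
15.7 pin [0.5239 0.1114 0.1261] tooly [ 0.5103  0.86   -0.0019] yaw -30.7 F [-0.2  0.5 -1. ] r 0.1717 theta 0.353
15.7 [ 0.4488 -0.015   0.1294] yaw -30.68 x [ 0.021 -0.015 -1.   ] F [-0.2  0.5 -1. ] g 0.0213
```

View pics/s9.png

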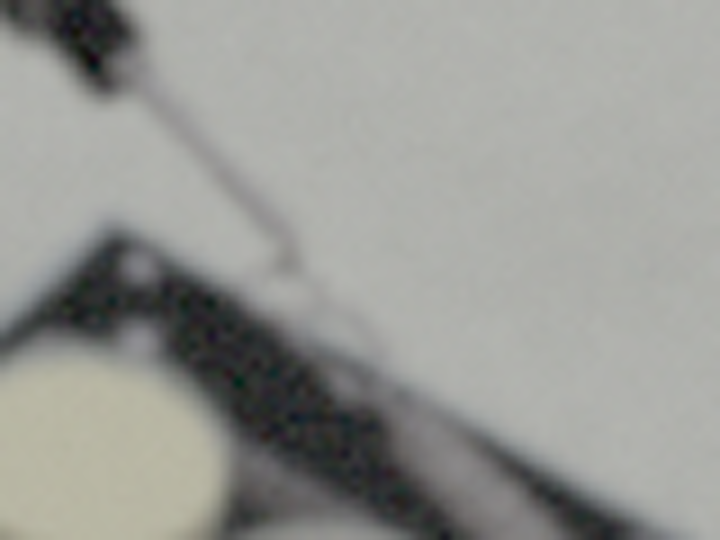

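```bash
python3 - <<'E'
from h import *
d=np.load('s9.npz');C=(d['K'],d['R'],d['t'])
i=d['i'][205:235,335:371].astype(float);i=(i-i.min())/(i.max()-i.min())*255
cv2.imwrite('pics/s9c.png',cv2.resize(i.astype('uint8'),None,fx=20,fy=20,interpolation=cv2.INTER_CUBIC))
i0=np.load('scene0.npz')['i'][205:235,335:371].astype(float);i0=(i0-i0.min())/(i0.max()-i0.min())*255
cv2.imwrite('pics/s0c.png',cv2.resize(i0.astype('uint8'),None,fx=20,fy=20,interpolation=cv2.INTER_CUBIC))
P=lambda X:((proj(C,X)-(335,205)+.5)*20).round(0)
for nm,X in(('ring',(.523,.1097,.113)),('post',(.579,.081,.124)),('shankend',(.5239,.1114,.1351)),('tip',(.5239,.1114,.1181)),('corner',(.5015,.0413,.1))):print(nm,P(X))
E
```

```text
ring [322. 361.]
post [  3. 472.]
shankend [348. 268.]
tip [334. 346.]
corner [-27. 173.]
```

View pics/s9c.png

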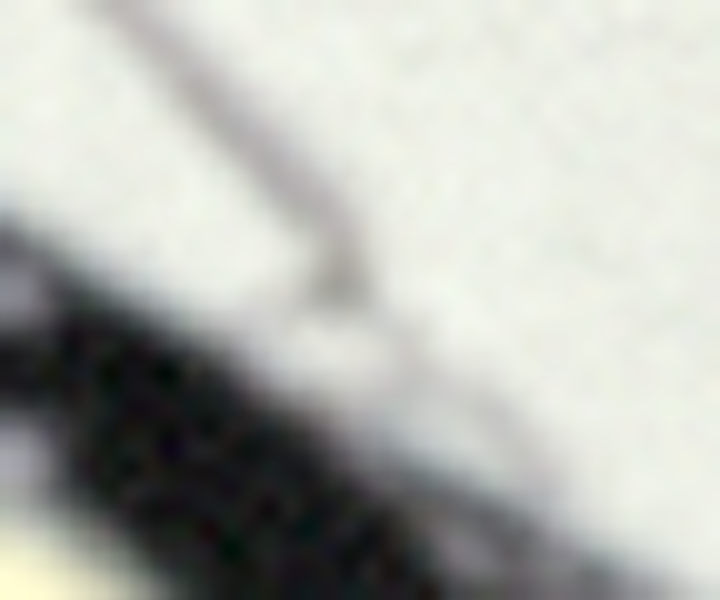

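View pics/s0c.png

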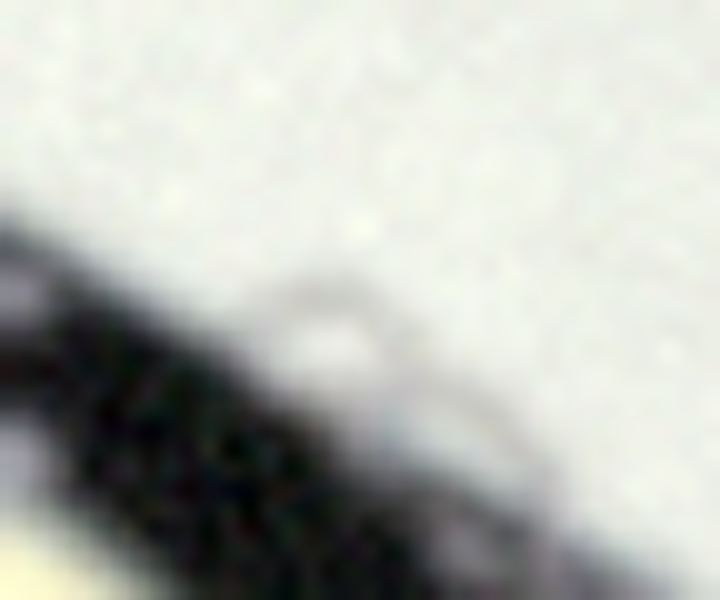

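```bash
python3 - <<'E'
from h import *
def mk(n,tcp,M,out):
    d=np.load(n+'.npz');C=(d['K'],d['R'],d['t'])
    i=d['i'][190:240,320:370].astype(float);i=np.clip((i-30)/(i.max()-30)*255,0,255).astype('uint8')
    o=cv2.resize(i,None,fx=12,fy=12,interpolation=cv2.INTER_CUBIC)
    pin=tcp+M[:,1]*.147+M[:,0]*.003
    P=lambda X:((proj(C,X)-(320,190)+.5)*12+(3.6,-7.8)).astype(int)
    a=pin+[0,0,.009];b=a-M[:,1]*.1
    for X in(a,b,pin-[0,0,.0085]):cv2.circle(o,P(X),3,(0,0,255),1)
    cv2.circle(o,P((.523,.1097,.113)),3,(0,200,0),1)
    return o
Ms=np.array([[.0203,.5104,.8597],[-.0146,.8599,-.5102],[-.9997,-.0023,.0249]])
a=mk('s8',np.array([.4516,-.0178,.1438]),Ms,'a')
b=mk('s9',np.array([.4488,-.0150,.1294]),Ms,'b')
cv2.imwrite('pics/ov.png',np.hstack([a[:, :400],b[:,:400]]))
E
```

```text
(no output)
```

View pics/ov.png

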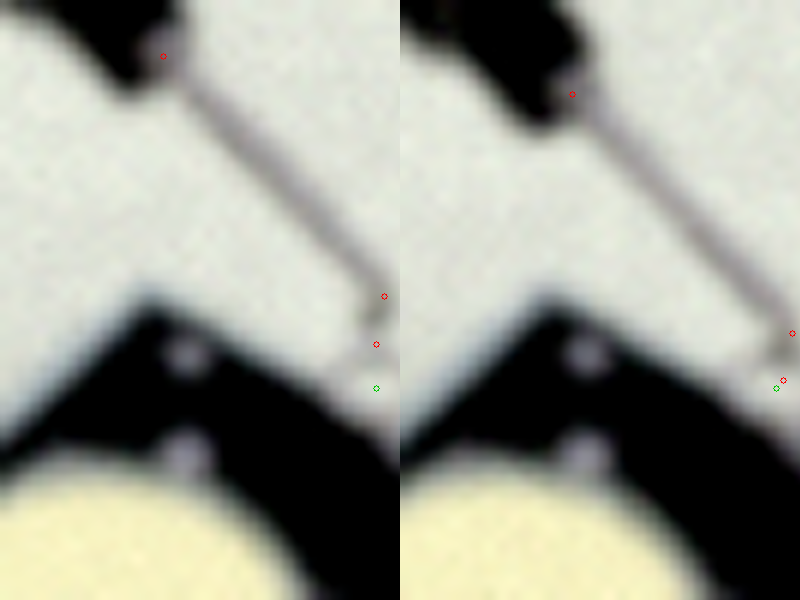

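```bash
python3 snap.py wrist w9; python3 - <<'E'
from h import *
def edge(p):  # max-gradient subpixel positions
    g=np.abs(np.gradient(p)); return g
for n in('w6','w7','w9'):
    g=cv2.GaussianBlur(cv2.cvtColor(np.load(n+'.npz')['i'],6),(0,0),1).astype(float)
    out=[]
    for r in(5,80,140,168,220):
        p=g[r-3:r+4,240:330].mean(0);d=np.gradient(p)
        x=np.arange(90);
        l=np.argmin(d[:45]);rr=45+np.argmax(d[45:])
        f=lambda k:k+ (abs(d[k-1])-abs(d[k+1]))/(2*(abs(d[k-1])-2*abs(d[k])+abs(d[k+1])))
        out.append((round(240+f(l),2),round(240+f(rr),2),round(f(rr)-f(l),2)))
    c=g[:,278:288].mean(1);d=np.gradient(c);ks=[k for k in range(145,190) if abs(d[k])>3 and abs(d[k])>=abs(d[k-1]) and abs(d[k])>=abs(d[k+1])]
    print(n,out,ks)
E
```

```text
15.75 [ 0.4488 -0.015   0.1293] yaw -30.68 x [ 0.021 -0.015 -1.   ] F [ 0.2 -0.7 -1.2] g 0.021
w6 [(np.float64(268.66), np.float64(294.34), np.float64(25.68)), (np.float64(269.56), np.float64(293.79), np.float64(24.22)), (np.float64(270.25), np.float64(293.66), np.float64(23.41)), (np.float64(260.79), np.float64(303.39), np.float64(42.6)), (np.float64(251.06), np.float64(313.32), np.float64(62.26))] [158, 161, 178]
w7 [(np.float64(268.63), np.float64(324.68), np.float64(56.05)), (np.float64(269.6), np.float64(293.68), np.float64(24.08)), (np.float64(270.22), np.float64(293.62), np.float64(23.39)), (np.float64(260.89), np.float64(303.3), np.float64(42.41)), (np.float64(251.14), np.float64(313.25), np.float64(62.12))] [158, 161, 178]
w9 [(np.float64(268.66), np.float64(294.55), np.float64(25.89)), (np.float64(269.62), np.float64(293.81), np.float64(24.19)), (np.float64(270.37), np.float64(293.72), np.float64(23.35)), (np.float64(260.89), np.float64(303.4), np.float64(42.51)), (np.float64(251.09), np.float64(313.31), np.float64(62.22))] [158, 161, 178]
```

View pics/w9.png

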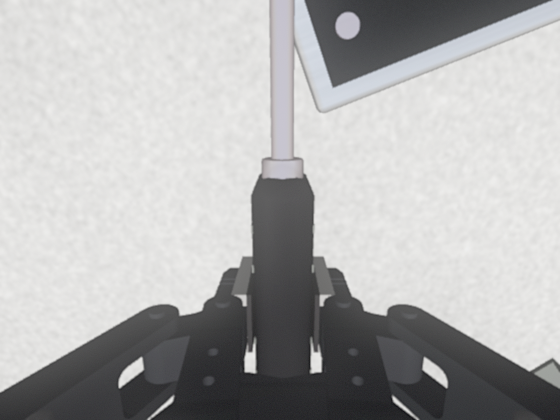

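```bash
python3 - <<'E'
from h import *
for n,u,v in(('w4',282,132.5),('w4',282.5,150),('w3',284,133),('w5',284.5,2.5)):
  d=np.load(n+'.npz');C=(d['K'],d['R'],d['t'])
  print(n,[onz(C,u,v,z)[:2].round(4) for z in(.010,.015,.019,.022)], (-C[1].T@C[2]).round(3))
E
```

```text
w4 [array([ 0.5433, -0.0293]), array([ 0.5433, -0.029 ]), array([ 0.5433, -0.0288]), array([ 0.5433, -0.0287])] [ 0.543 -0.023  0.144]
w4 [array([ 0.5442, -0.0356]), array([ 0.5442, -0.0351]), array([ 0.5441, -0.0348]), array([ 0.5441, -0.0345])] [ 0.543 -0.023  0.144]
w3 [array([ 0.5437, -0.029 ]), array([ 0.5437, -0.0288]), array([ 0.5436, -0.0286]), array([ 0.5436, -0.0284])] [ 0.542 -0.023  0.148]
w5 [array([ 0.5439, -0.0282]), array([ 0.544 , -0.0295]), array([ 0.5441, -0.0306]), array([ 0.5442, -0.0314])] [ 0.551 -0.109  0.31 ]
```

Emit:
{"fn": "drive_tool", "kwargs": {"targets": [[[0,0,-3.5],0,0],[[0,0,-3.5],0,0],[[0,0,-3.5],0,0],[[0,0,-2.5],0,0],[[0,0,0],0,0],[[0,0,0],0,0],[[0,0,0],0,0],[[0,0,0],0,0],[[0,0,0],0,0],[[0,0,0],0,0]]}}

```text
clock: 17.05
tool_pos: [0.4488, -0.015, 0.1154]
eef_rot: [0.411, 1.505, -0.425]
ft_force: [0.6, -1.0, -0.3]
grip_width: 0.0214
```

```bash
python3 pin.py; python3 snap.py scene s10 335 205 371 235 20
```

```text
17.05 pin [0.5239 0.1114 0.1122] tooly [ 0.5104  0.86   -0.0019] yaw -30.7 F [ 0.6 -1.  -0.3] r 0.1717 theta 0.353
17.05 [ 0.4488 -0.015   0.1154] yaw -30.68 x [ 0.021 -0.015 -1.   ] F [ 0.6 -1.  -0.3] g 0.0214
```

View pics/s10.png

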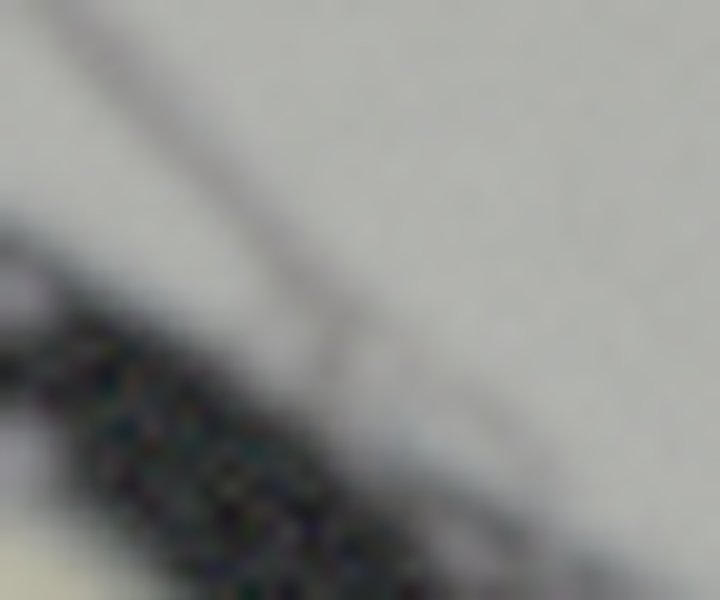

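Emit:
{"fn": "drive_tool", "kwargs": {"targets": [[[-1.5,-2.6,0],0,0],[[-1.5,-2.6,0],0,0],[[-1.5,-2.6,0],0,0],[[-1.5,-2.6,0],0,0],[[-1.5,-2.6,0],0,0],[[-1.5,-2.6,0],0,0],[[-1.5,-2.6,0],0,0],[[-1.5,-2.6,0],0,0],[[0,0,0],0,0],[[0,0,0],0,0]]}}

```text
clock: 18.35
tool_pos: [0.4361, -0.0369, 0.1154]
eef_rot: [0.413, 1.505, -0.424]
ft_force: [1.6, 3.8, -2.2]
grip_width: 0.021
```

```bash
python3 pin.py; python3 snap.py scene s11 270 190 410 310 5
```

```text
18.35 pin [0.5111 0.0895 0.1123] tooly [ 5.103e-01  8.600e-01 -5.000e-04] yaw -30.7 F [ 1.6  3.8 -2.2] r 0.197 theta 0.354
18.35 [ 0.4361 -0.0369  0.1154] yaw -30.68 x [ 0.022 -0.013 -1.   ] F [ 1.6  3.8 -2.2] g 0.021
```

View pics/s11.png

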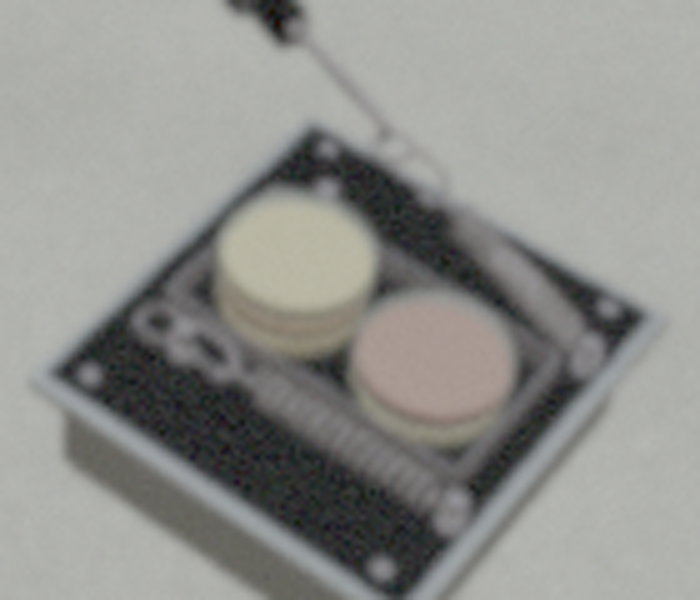

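Emit:
{"fn": "drive_tool", "kwargs": {"targets": [[[-1.7,-2.9,0],0,0],[[-1.7,-2.9,0],0,0],[[-1.7,-2.9,0],0,0],[[-1.7,-2.9,0],0,0],[[-1.7,-2.9,0],0,0],[[-1.7,-2.9,0],0,0],[[-1.7,-2.9,0],0,0],[[-1.7,-2.9,0],0,0],[[-1.5,-2.5,0],0,0],[[0,0,0],0,0]]}}

```text
clock: 19.65
tool_pos: [0.4204, -0.0629, 0.1153]
eef_rot: [0.416, 1.504, -0.42]
ft_force: [3.5, 7.3, -3.7]
grip_width: 0.021
```

```bash
python3 pin.py
```

```text
19.65 pin [0.4954 0.0635 0.1129] tooly [0.5099 0.8602 0.0042] yaw -30.7 F [ 3.5  7.3 -3.7] r 0.2274 theta 0.357
```

```bash
cat > way.py <<'E'
from h import *
import sys
r,th1,n=float(sys.argv[1]),float(sys.argv[2]),int(sys.argv[3])
s=get_state();M=Ro.from_rotvec(s['eef_rot']).as_matrix()
sw=np.array([.609,.2605]);p=s['tool_pos'][:2]
pin=p+M[:2,1]*.147+M[:2,0]*.003;v=pin-sw
r0=np.linalg.norm(v);th0=-np.radians(99.5)-np.arctan2(v[1],v[0]);psi0=np.arctan2(M[1,1],M[0,1])
off=p-(pin-.147*np.array([np.cos(psi0),np.sin(psi0)]))
q=p;
for k in range(1,n+1):
    a=k/n;ph=-np.radians(99.5)-(th0+(th1-th0)*a);R=r0+(r-r0)*a
    psi=psi0+a*((np.radians(80.5)-th1)-psi0)
    X=sw+R*np.array([np.cos(ph),np.sin(ph)])-.147*np.array([np.cos(psi),np.sin(psi)])+off
    print(k,((X-q)*1000).round(1),np.degrees((np.radians(80.5)-th1-psi0)/n).round(2));q=X
E
python3 way.py .2265 .09 10
```

```text
1 [ 8.9 -4.9] 1.6
2 [ 9.  -4.7] 1.6
3 [ 9.2 -4.4] 1.6
4 [ 9.3 -4.2] 1.6
5 [ 9.4 -3.9] 1.6
6 [ 9.5 -3.7] 1.6
7 [ 9.6 -3.4] 1.6
8 [ 9.7 -3.1] 1.6
9 [ 9.7 -2.9] 1.6
10 [ 9.8 -2.6] 1.6
```

Emit:
{"fn": "drive_tool", "kwargs": {"targets": [[[8.9,-4.9,0],1.6,0],[[9,-4.7,0],1.6,0],[[9.2,-4.4,0],1.6,0],[[9.3,-4.2,0],1.6,0],[[9.4,-3.9,0],1.6,0],[[9.5,-3.7,0],1.6,0],[[9.6,-3.4,0],1.6,0],[[9.7,-3.1,0],1.6,0],[[6,-1.8,0],1.6,0],[[0,0,0],0,0]]}}

```text
clock: 20.9
tool_pos: [0.5024, -0.0959, 0.1137]
eef_rot: [0.222, 1.538, -0.208]
ft_force: [1.6, 7.8, -2.8]
grip_width: 0.0211
```

```bash
python3 pin.py; python3 way.py .2265 0.03 5;python3 snap.py scene s12 270 190 410 310 5; python3 snap.py top t12 120 170 260 280 5.5
```

```text
20.9 pin [0.5423 0.0456 0.1125] tooly [0.2708 0.9625 0.0119] yaw -15.7 F [ 1.6  7.8 -2.8] r 0.225 theta 0.135
1 [ 6.7 -2.2] 0.9
2 [ 6.7 -2.1] 0.9
3 [ 6.8 -2. ] 0.9
4 [ 6.8 -1.9] 0.9
5 [ 6.9 -1.7] 0.9
20.9 [ 0.5024 -0.0959  0.1137] yaw -15.73 x [ 0.023  0.006 -1.   ] F [ 1.6  7.8 -2.8] g 0.0211
20.95 [ 0.5023 -0.0959  0.1137] yaw -15.74 x [ 0.023  0.006 -1.   ] F [ 2.1  7.6 -3.5] g 0.0211
```

View pics/s12.png

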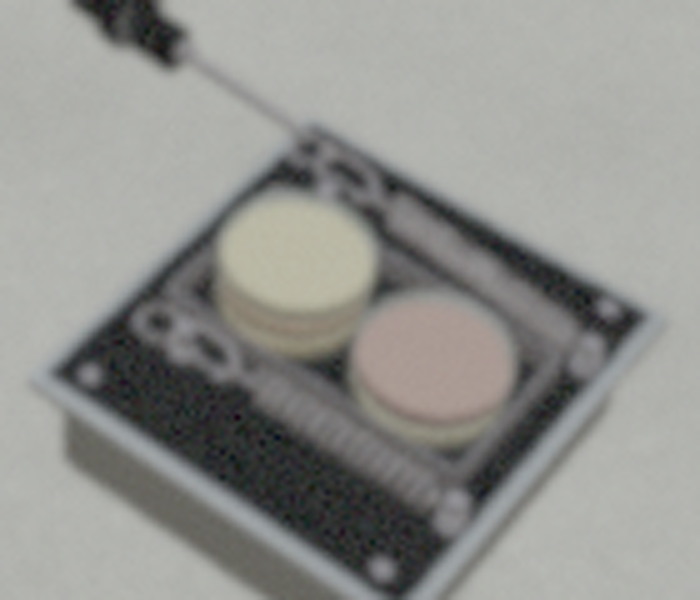

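View pics/t12.png

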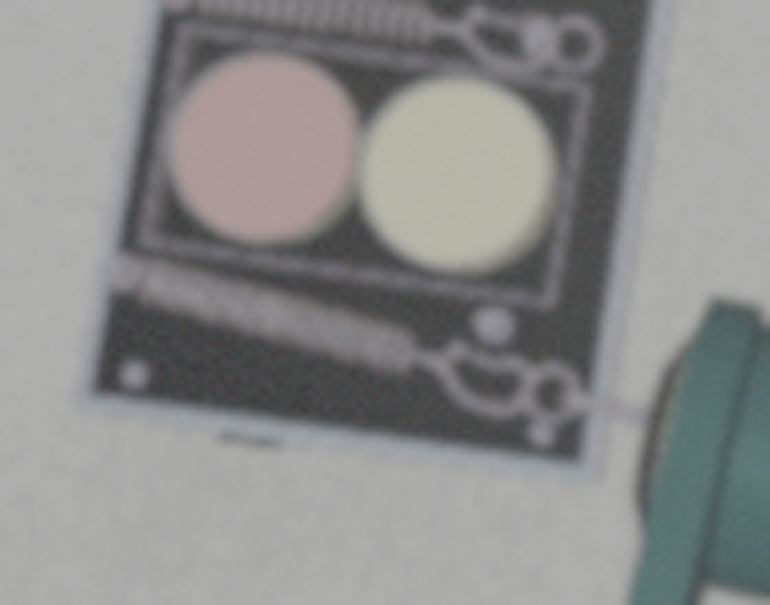

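```bash
python3 way.py .2265 0.02 8
```

```text
1 [ 4.6 -1.6] 0.64
2 [ 4.7 -1.5] 0.64
3 [ 4.7 -1.4] 0.64
4 [ 4.7 -1.4] 0.64
5 [ 4.7 -1.3] 0.64
6 [ 4.7 -1.2] 0.64
7 [ 4.8 -1.2] 0.64
8 [ 4.8 -1.1] 0.64
```

Emit:
{"fn": "drive_tool", "kwargs": {"targets": [[[4.6,-1.6,0.2],0.6,0],[[4.7,-1.5,0.2],0.6,0],[[4.7,-1.4,0.2],0.6,0],[[4.7,-1.4,0.2],0.6,0],[[4.7,-1.3,0],0.6,0],[[4.7,-1.2,0],0.6,0],[[4.8,-1.2,0],0.6,0],[[4.8,-1.1,0],0.6,0],[[0,0,0],0,0],[[0,0,0],0,0]]}}

```text
clock: 22.25
tool_pos: [0.5384, -0.1037, 0.112]
eef_rot: [0.161, 1.552, -0.131]
ft_force: [0.5, 7.4, -2.2]
grip_width: 0.0211
```

```bash
python3 pin.py; python3 way.py .2265 0.0 3; python3 snap.py top t13 190 210 250 260 12;python3 snap.py wrist w13
```

```text
22.25 pin [0.5657 0.0407 0.112 ] tooly [0.1848 0.9826 0.0203] yaw -10.7 F [ 0.5  7.4 -2.2] r 0.224 theta 0.029
1 [ 2.9 -1.4] 0.38
2 [ 3.  -1.4] 0.38
3 [ 3.  -1.4] 0.38
22.25 [ 0.5384 -0.1037  0.112 ] yaw -10.67 x [ 0.016  0.018 -1.   ] F [ 0.5  7.4 -2.2] g 0.0211
22.3 [ 0.5384 -0.1037  0.112 ] yaw -10.67 x [ 0.015  0.018 -1.   ] F [ 1.1  7.9 -3. ] g 0.0212
```

View pics/t13.png

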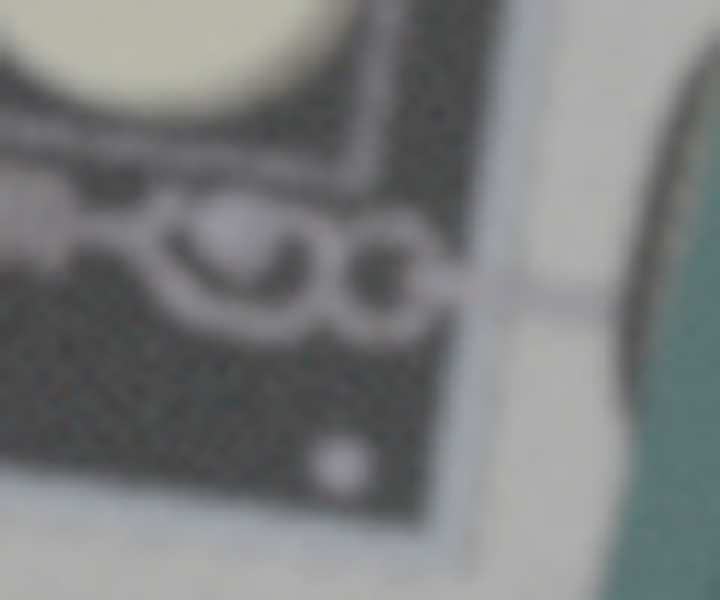

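Emit:
{"fn": "drive_tool", "kwargs": {"targets": [[[2.9,-0.9,0.2],0.3,0],[[3,-0.9,0.2],0.3,0],[[2.5,-0.7,0.2],0.3,0],[[0,0,0],0,0],[[0,0,0],0,0],[[0,0,0],0,0],[[0,0,0],0,0],[[0,0,0],0,0],[[0,0,0],0,0],[[0,0,0],0,0]]}}

```text
clock: 23.6
tool_pos: [0.544, -0.1027, 0.1105]
eef_rot: [0.154, 1.562, -0.108]
ft_force: [0.7, 7.2, -1.7]
grip_width: 0.0213
```

```bash
python3 pin.py; python3 snap.py top t14 190 210 250 260 12; python3 snap.py scene s14 320 205 370 240 15
```

```text
23.6 pin [0.5684 0.0423 0.1119] tooly [0.1661 0.9857 0.0298] yaw -9.6 F [ 0.7  7.2 -1.7] r 0.2219 theta 0.018
23.6 [ 0.544  -0.1027  0.1105] yaw -9.57 x [ 0.007  0.029 -1.   ] F [ 0.7  7.2 -1.7] g 0.0213
23.65 [ 0.544  -0.1026  0.1104] yaw -9.56 x [ 0.007  0.029 -1.   ] F [-0.2  7.3 -2.2] g 0.0212
```

View pics/t14.png

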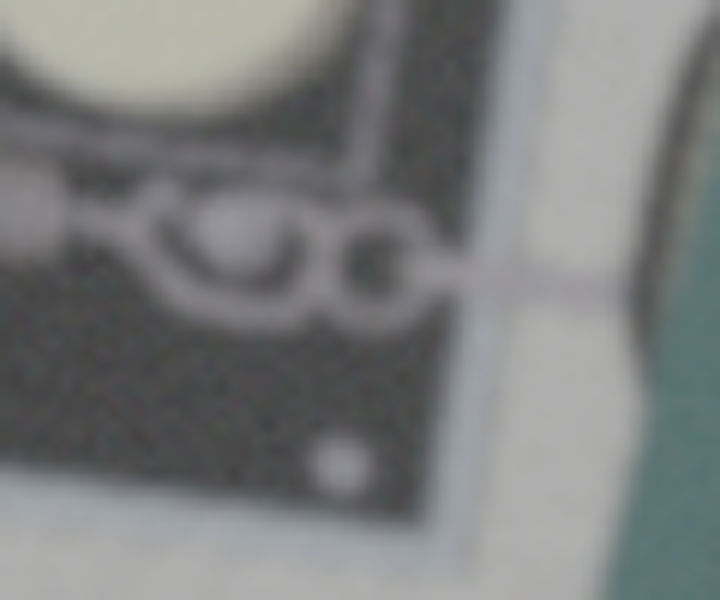

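View pics/s14.png

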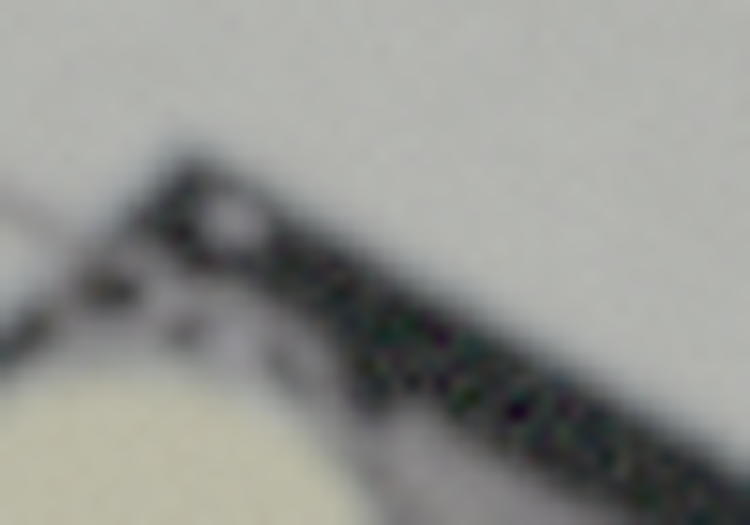

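Emit:
{"fn": "drive_tool", "kwargs": {"targets": [[[1.5,-2.5,0.3],0,0],[[1.5,-2,0.3],0,0],[[1,-1,0.3],0,0],[[0.3,0.5,0.3],0,0],[[0.4,2.2,0.2],0,0],[[0.4,2.4,0.2],0,0],[[0.4,2.4,0.2],0,0],[[0.4,2.4,0.2],0,0],[[0.4,2.4,0.2],0,0],[[0.4,2.4,0.2],0,0]]}}

```text
clock: 24.95
tool_pos: [0.5476, -0.0901, 0.1101]
eef_rot: [0.16, 1.572, -0.099]
ft_force: [2.4, 5.7, -3.5]
grip_width: 0.0209
```

```bash
python3 pin.py; python3 snap.py top t15 190 210 250 260 12
```

```text
24.95 pin [0.5717 0.0549 0.1126] tooly [0.1639 0.9857 0.0379] yaw -9.4 F [ 2.4  5.7 -3.5] r 0.209 theta 0.014
24.95 [ 0.5476 -0.0901  0.1101] yaw -9.42 x [-0.002  0.039 -0.999] F [ 2.4  5.7 -3.5] g 0.0209
```

View pics/t15.png

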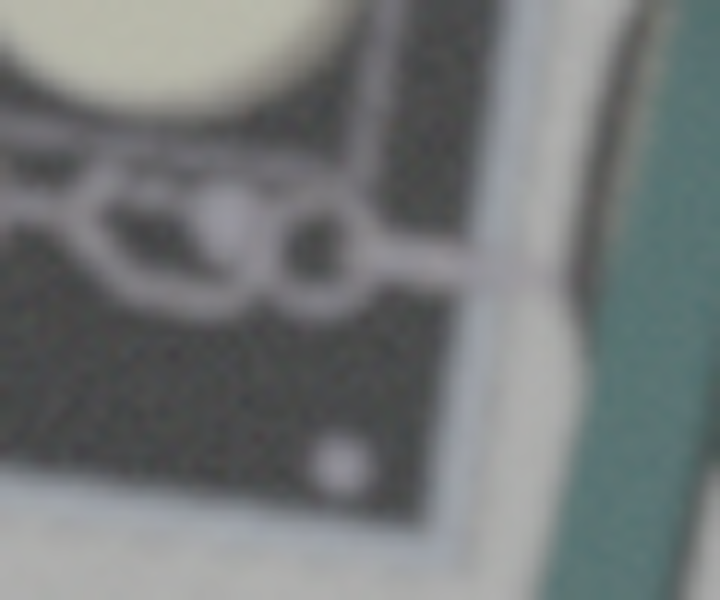

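Emit:
{"fn": "drive_tool", "kwargs": {"targets": [[[0.3,1.8,0.1],0,0],[[0.3,1.8,0.1],0,0],[[0.3,1.8,0],0,0],[[0.3,1.8,0],0,0],[[0.3,1.8,0],0,0],[[0,0,0],0,0],[[0,0,0],0,0],[[0,0,0],0,0],[[0,0,0],0,0],[[0,0,0],0,0]]}}

```text
clock: 26.25
tool_pos: [0.5486, -0.0816, 0.1102]
eef_rot: [0.159, 1.573, -0.101]
ft_force: [-0.1, 0.1, -2.4]
grip_width: 0.0209
```

```bash
python3 pin.py; python3 snap.py top t16 190 210 250 260 12;python3 snap.py scene s16 320 205 370 240 15
```

```text
26.25 pin [0.5727 0.0634 0.1125] tooly [0.1642 0.9858 0.0363] yaw -9.4 F [-0.1  0.1 -2.4] r 0.2004 theta 0.016
26.25 [ 0.5486 -0.0816  0.1102] yaw -9.44 x [-0.003  0.037 -0.999] F [-0.1  0.1 -2.4] g 0.0209
26.3 [ 0.5486 -0.0817  0.1102] yaw -9.44 x [-0.003  0.037 -0.999] F [-0.  -0.4 -1.4] g 0.021
```

View pics/t16.png

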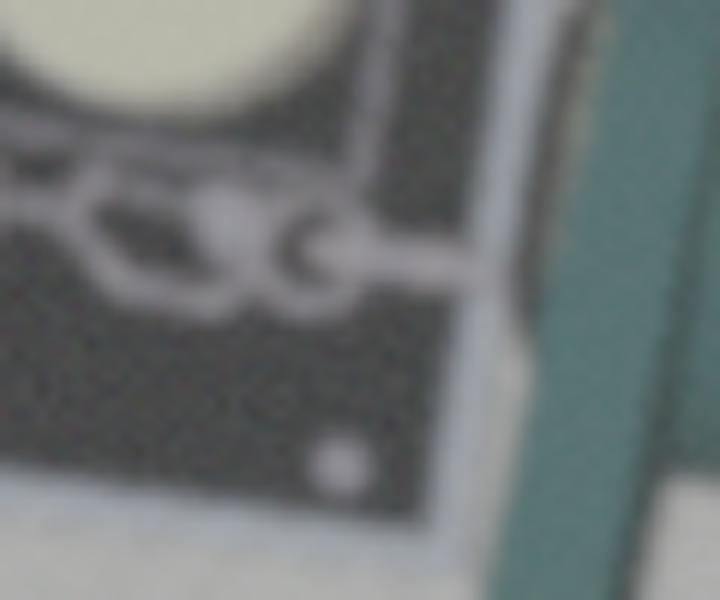

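View pics/s16.png

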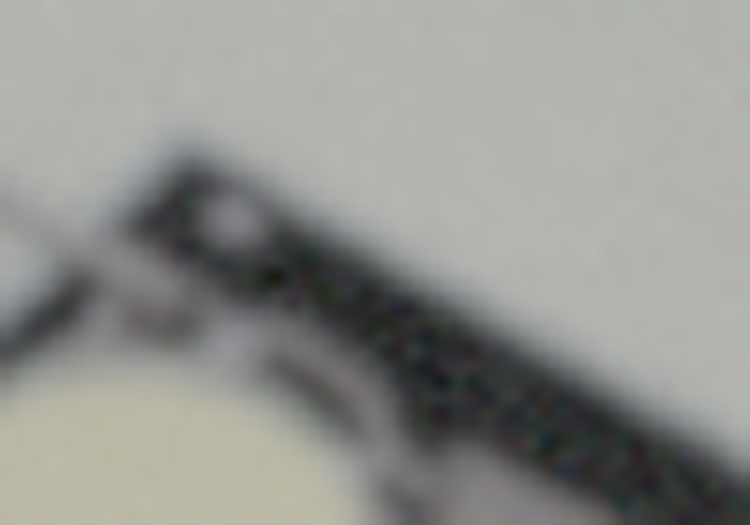

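Emit:
{"fn": "drive_tool", "kwargs": {"targets": [[[0.4,2,0],0,0],[[0,0,0],0,0],[[0,0,3],0,0],[[0,0,3],0,0],[[0,0,4],0,0],[[0,0,4],0,0],[[0,0,5],0,0],[[0,0,6],0,0],[[0,0,8],0,0],[[0,0,0],0,0]]}}

```text
clock: 27.6
tool_pos: [0.5493, -0.0796, 0.1463]
eef_rot: [0.159, 1.572, -0.101]
ft_force: [-0.9, -0.4, -1.4]
grip_width: 0.021
```

```bash
python3 pin.py; python3 snap.py top t17 190 210 250 260 12;python3 snap.py scene s17 270 190 410 310 5
```

```text
27.6 pin [0.5734 0.0654 0.1487] tooly [0.1642 0.9858 0.0363] yaw -9.4 F [-0.9 -0.4 -1.4] r 0.1983 theta 0.015
27.6 [ 0.5493 -0.0796  0.1463] yaw -9.44 x [-0.002  0.037 -0.999] F [-0.9 -0.4 -1.4] g 0.021
27.65 [ 0.5491 -0.0796  0.1459] yaw -9.44 x [-0.003  0.037 -0.999] F [-0.1  0.7 -1.1] g 0.0206
```

View pics/t17.png

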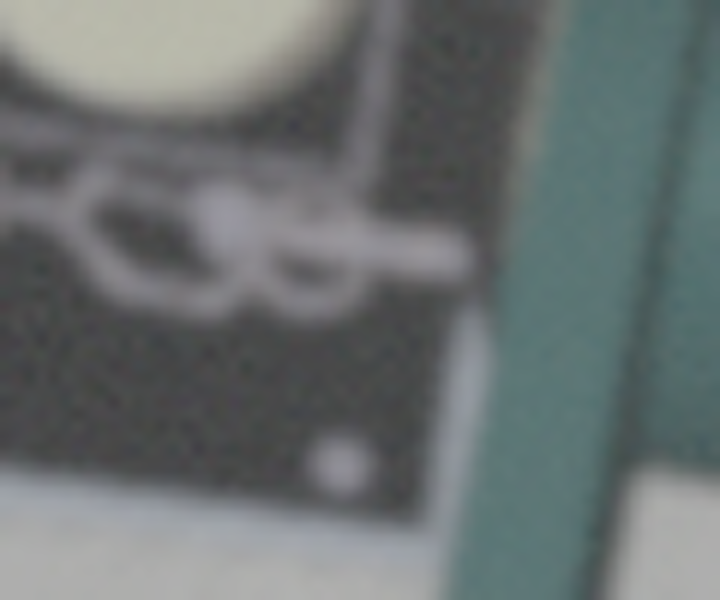

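View pics/s17.png

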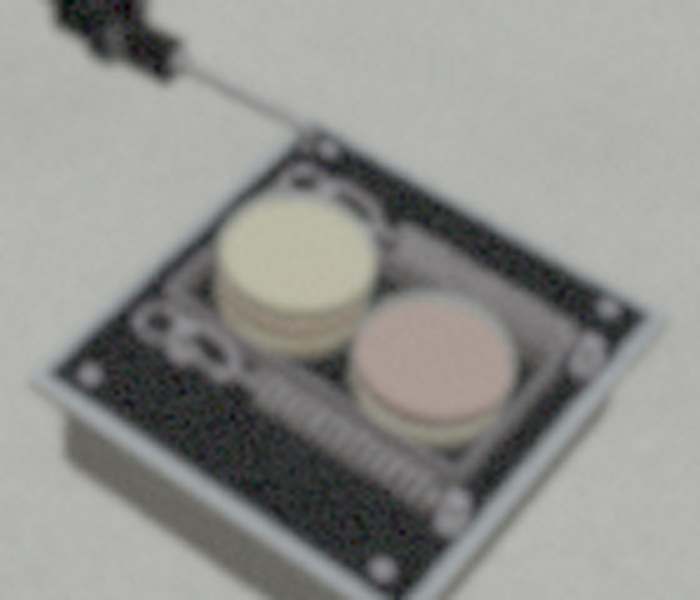

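Emit:
{"fn": "drive_tool", "kwargs": {"targets": [[[0,-8,20],0,0],[[-5,-30,0],0,0],[[-15,-35,0],0,0],[[-25,-35,0],0,0],[[-32,-32,-10],0,0],[[-32,0,-30],0,0],[[0,0,-40],0,0],[[0,0,-35],0,0],[[0,0,-20],0,0],[[0,0,0],0,0]]}}

```text
clock: 28.95
tool_pos: [0.4373, -0.2291, 0.04]
eef_rot: [0.155, 1.564, -0.105]
ft_force: [0.4, -0.8, -1.3]
grip_width: 0.0214
```

```bash
python3 snap.py top t18 120 120 420 300 2.6;python3 snap.py scene s18 200 150 410 310 3.7
```

```text
28.95 [ 0.4373 -0.2291  0.04  ] yaw -9.52 x [ 0.005  0.032 -0.999] F [ 0.4 -0.8 -1.3] g 0.0214
29.0 [ 0.4379 -0.2294  0.041 ] yaw -9.52 x [ 0.006  0.031 -1.   ] F [-0.2  0.  -0.7] g 0.0209
```

View pics/t18.png

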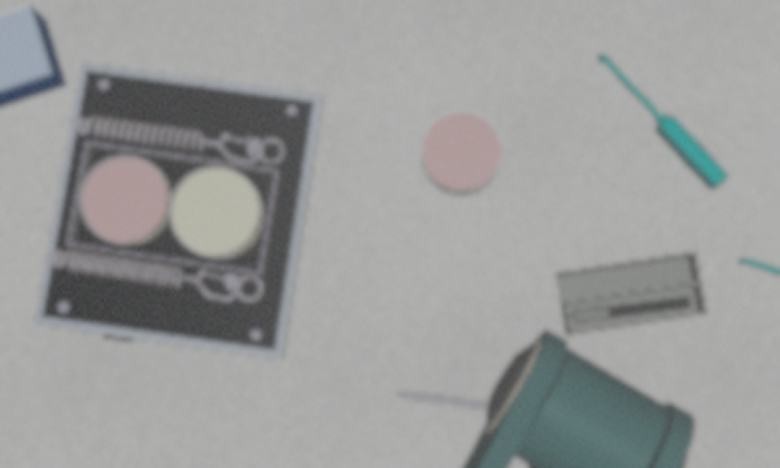

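View pics/s18.png

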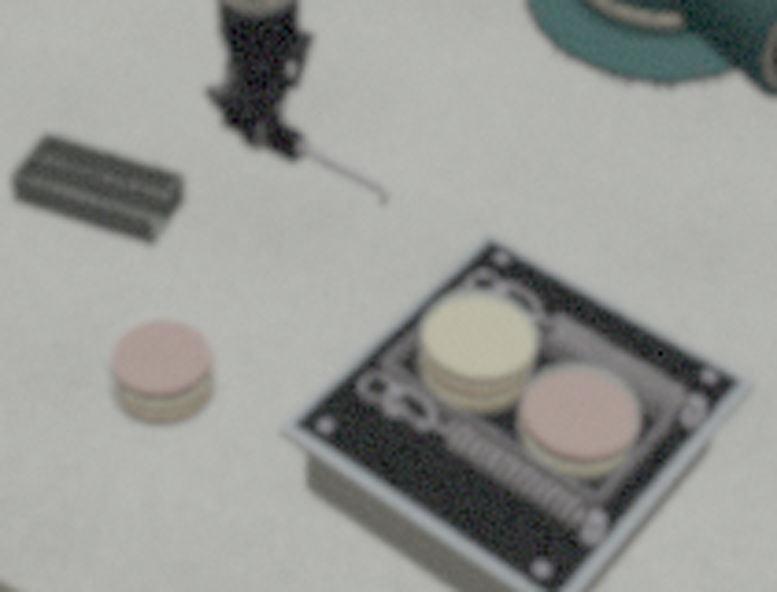

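Emit:
{"fn": "drive_tool", "kwargs": {"targets": [[[0,0,-14],0,0],[[0,0,-7],0,0],[[0,0,-3],0,0],[[0,0,-1.5],0,0],[[0,0,0],0,21],[[0,0,0],0,24],[[0,0,0],0,30],[[0,0,0],0,45],[[0,0,0],0,60],[[0,0,0],0,60]]}}

```text
clock: 30.3
tool_pos: [0.4399, -0.2304, 0.0178]
eef_rot: [0.152, 1.558, -0.107]
ft_force: [-0.2, 0.4, -0.2]
grip_width: 0.0595
```

```bash
python3 snap.py wrist w19
```

```text
30.3 [ 0.4399 -0.2304  0.0178] yaw -9.5 x [ 0.011  0.028 -1.   ] F [-0.2  0.4 -0.2] g 0.0595
```

View pics/w19.png

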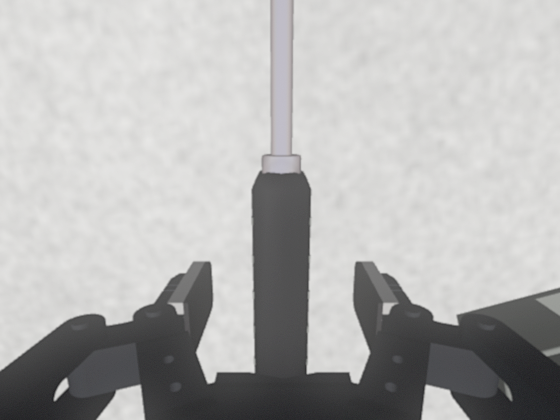

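Released. Lift straight up, then back off toward a place where the cameras see everything.

Emit:
{"fn": "drive_tool", "kwargs": {"targets": [[[0,0,20],0,60],[[0,0,40],0,60],[[0,0,50],0,60],[[0,0,50],0,60],[[0,0,50],0,60],[[0,-30,30],0,60],[[0,-40,0],0,60],[[0,-40,0],0,60],[[0,-10,0],0,60],[[0,0,0],0,60]]}}

```text
clock: 31.6
tool_pos: [0.4379, -0.3523, 0.2661]
eef_rot: [0.151, 1.558, -0.107]
ft_force: [-0.2, -0.4, -0.5]
grip_width: 0.0598
```

```bash
python3 snap.py scene s20 200 150 410 310 3.7; python3 snap.py top t20 120 120 420 300 2.6; python3 snap.py wrist w20; python3 snap.py top t20b 180 200 250 260 10
```

```text
31.6 [ 0.4379 -0.3523  0.2661] yaw -9.42 x [ 0.011  0.027 -1.   ] F [-0.2 -0.4 -0.5] g 0.0598
31.65 [ 0.4379 -0.3519  0.2661] yaw -9.4 x [ 0.011  0.027 -1.   ] F [ 0.4  0.5 -0.5] g 0.0602
31.7 [ 0.438  -0.3515  0.2663] yaw -9.37 x [ 0.011  0.027 -1.   ] F [-0.4  0.4 -0.1] g 0.0597
31.75 [ 0.438  -0.3513  0.2664] yaw -9.35 x [ 0.012  0.027 -1.   ] F [0.2 0.3 0.7] g 0.06
```

View pics/s20.png

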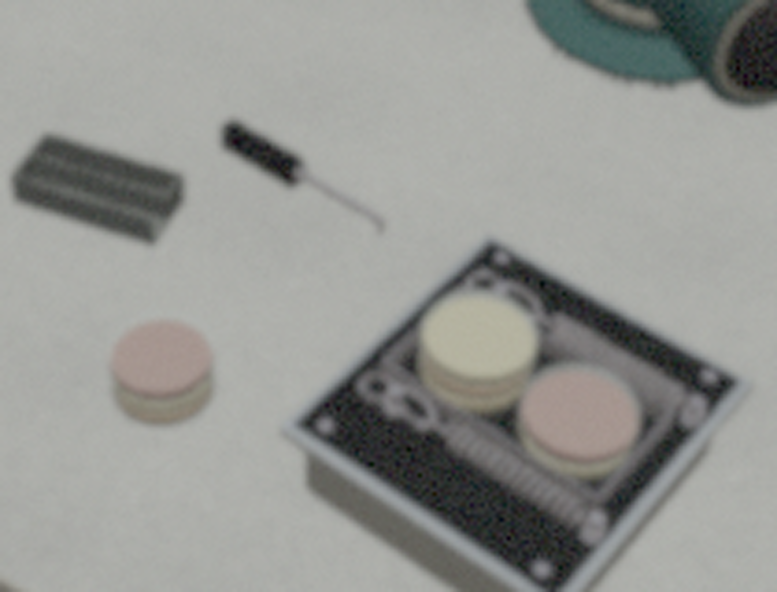

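View pics/w20.png

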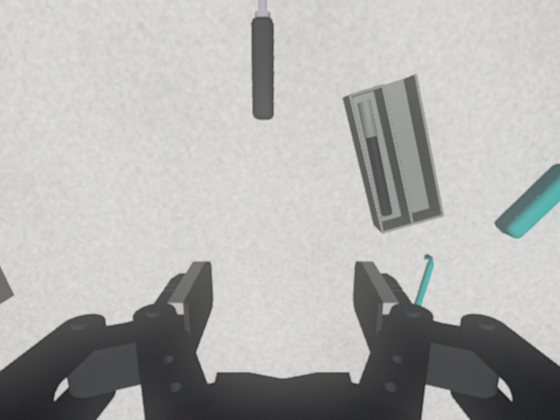

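View pics/t20b.png

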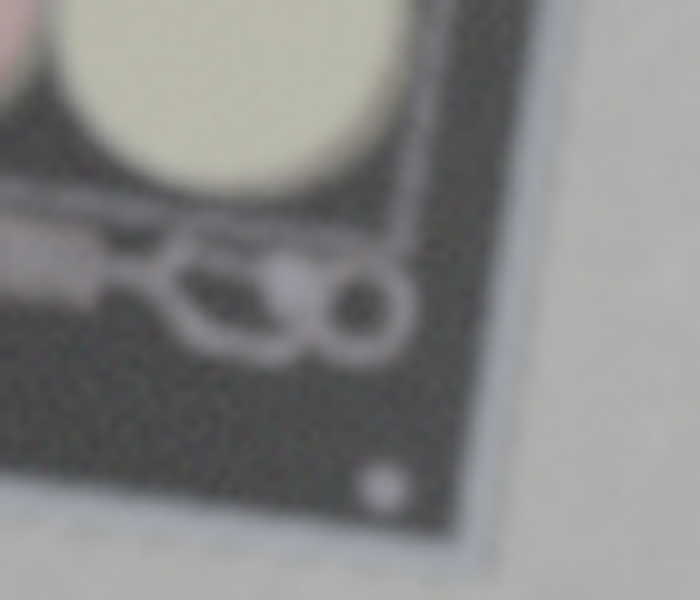

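Emit:
{"fn": "drive_tool", "kwargs": {"targets": [[[9,30,5],0,60],[[9,33,5],0,60],[[9,33,5],0,60],[[9,33,0],0,60],[[9,33,0],0,60],[[9,33,0],0,60],[[9,33,0],0,60],[[9,33,0],0,60],[[9,33,0],0,60],[[0,0,0],0,60]]}}

```text
clock: 33.05
tool_pos: [0.5188, -0.0404, 0.2838]
eef_rot: [0.143, 1.554, -0.1]
ft_force: [0.1, -1.9, -0.3]
grip_width: 0.06
```

```bash
python3 snap.py wrist w21; python3 - <<'E'
from h import *
d=np.load('w21.npz');C=(d['K'],d['R'],d['t']);p=proj(C,(.576,.09,.113));print(p)
a,b=int(max(0,p[0]-60)),int(max(0,p[1]-50));o=d['i'][b:b+100,a:a+120];print(a,b)
cv2.imwrite('pics/w21c.png',cv2.resize(o,None,fx=6,fy=6,interpolation=cv2.INTER_CUBIC))
E
```

```text
33.05 [ 0.5188 -0.0404  0.2838] yaw -8.89 x [ 0.016  0.027 -1.   ] F [ 0.1 -1.9 -0.3] g 0.06
[325.44036953  30.47323916]
265 0
```

View pics/w21c.png

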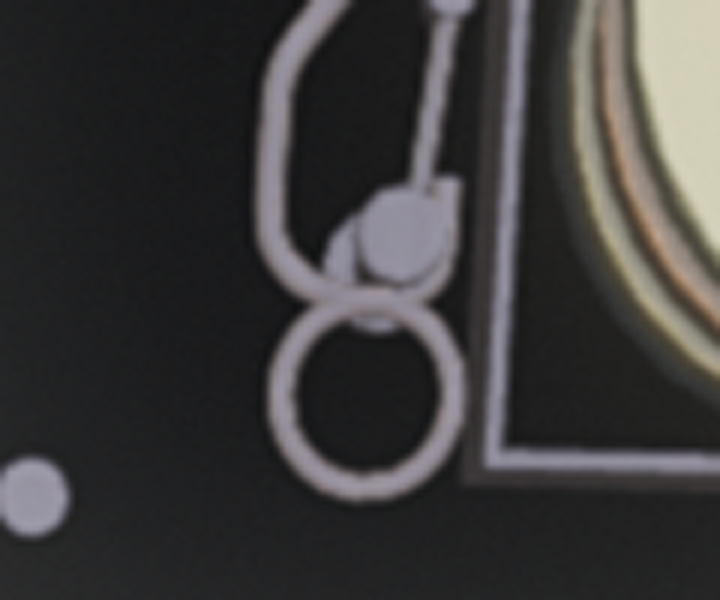

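```bash
python3 -c "
from h import *
print(finish_job())"
```

```text
the job is handed in; nothing more can be done
None
```

The front spring is hooked on the empty anchor post with its gate shut. The puller lies released on the bench, and the job was handed in at about 33 s of the 50 s; no verdict came back.

**What I did:** I drew the puller out by its shank, laid it on the bench, let go and took it again by the handle. I caught the ring and stretched the spring about 46 mm (8 N felt at the wrist). I then swung the hook until the post was inside it, eased back, and lifted the pin out once the pull was zero. Last, I laid the puller down by the handle and moved the arm clear.

**Last checks:**
- **Hook and gate:** a wrist close-up shows the post in the crook and the gate straight, with its tip inside the nose. In the top view the ring centre is about 18 mm from the post; 17.75 mm is expected when seated.
- **Puller:** it lies on the bench clear of the shaker. I judged this from the pictures and did not measure its height or tilt.
- **Bystanders:** carrier, dishes, dish stack and marker look unmoved in the pictures, also not measured. The bottle was not in the final views, but the arm never went near it.

**What disagreed or went unchecked:**
- Before the catch, the scene camera showed the puller's tip about 4–5 mm off my prediction. The wrist images did not confirm that, so I relied on them, and the catch worked.
- Under the spring's pull the arm crept: the tool tilted about 0.04 rad and the stretch slipped to about 41 mm before I pulled it back.
- I inferred that the gate opened far enough from the geometry; I never read the joint.

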